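# Lock a timber bar in the sloping jig with a quarter-turn spring nut

## Robot

A 6-joint arm with a two-finger parallel gripper is mounted at the origin on the work surface; the furniture and walls round the work are solid. World frame = base frame: x ahead of the robot, y to its left, z up, the work surface at z = 0. Lengths are in m, angles in rad, forces in N, time in s.
With the tool pointing down it reaches from about 0.25 to 0.775 m from the base axis. Payload 4 kg.
Tool frame: the origin (TCP) lies on the centre line of the jaws, within the pads' length; the fingertips stand 8 mm ahead of it and the grasp point (between the pads) lies 11 mm behind it; y points along the fingers, x is the direction in which the jaws open and shut, and the axes are right-handed (so a half turn about y gives the same grasp; the last joint's range is limited). The gripper opens to 94 mm and grips with 3 to 60 N. Pads are 16 mm wide; open, the fingers measure 119 mm over their backs; the gripper's body (75 mm by 177 mm) begins 78 mm behind the grasp point.
Start: joints at [-1.336, 0.087, 1.371, -0, 1.684, -0.103], TCP at [0.182, -0.519, 0.214] pointing down, gripper open.
Joint ranges: [-3.1, 3.1], [-0.76, 2.03], [0.27, 2.55], [-1.08, 4.22], [0.17, 2.65], [-2.57, 2.57]. Speed limits (rad/s): [2.79, 2.79, 3.14, 3.14, 3.14, 3.14].

## Interface

Orientations are given as [roll, pitch, yaw] about the fixed x, y, z axes, in that order (R = Rz(yaw) Ry(pitch) Rx(roll)).
In Python, from bench import robot gives the robot as it stands.
- The arm moves only by the tool step_arm, never from a script. Its argument "commands" is a list of rows, each an object with "xyz": the shift along the world's x, y, z in m, a list of three; "twist": the turn, a rotation vector about the world's x, y, z in degrees, a list of three. In form: [{"xyz": [tx, ty, tz], "twist": [ax, ay, az]}, ...]. A call has 1 to 12 rows; each row is the pose to reach, as a shift and turn from the pose commanded when the call began; what a row does not reach only later rows make up. A row lasts 1/12 s, in which the tool goes at most 41.7 mm and 7.16 degrees, less where a joint would pass 70% of its speed; a pose out of reach is approached as far as the arm can. A call with a gripper value outside its range is refused whole. "fingers" is the closure in counts, from 0 (fully open) to 255 (shut), set as the call begins (left out, the last holds). The fingers move at their own pace and stop on an object; the grip force is fixed at half the most. Time passes only in rows, so rows that repeat a pose let the fingers close. It gives the time, the measured TCP pose, the force and the opening at its end, in the units of the state.
- robot.get_obs(): the state, without advancing time (a new reading comes with each control period).
- robot.snapshot(name): name is "scene" or "top"; returns (picture, depth): 480x640x3 uint8, red, green, blue; 480x640 float32, m along the optical axis (not along the pixel's ray), 0 where there is no reading.
- robot.camera_info(name): a dict with "fx", "fy", "cx", "cy" (pixels), "k1" (the pictures are not rectified: a ray, as slopes to the right and down, at radius r is drawn at 1 + k1 r^2 times it, then the intrinsics apply), "R" (3x3) and "t" (3): a world point X has camera coordinates R X + t. Camera axes: x right, y down, z forward; pixel columns grow to the right and rows downward; lengths in m; the calibration is good to about 2 mm. A picture is of the moment at which its call begins. camera_info takes no time and is no camera call.
- robot.close_job(): hands the job in, once; it reports no verdict.
The state is a dict: "time": time; "joint_positions": joint angles; "qvel": joint speeds; "joint_torque": joint torques, N m; "tool_pos": TCP position; "ee_rot": TCP orientation; "wrist_force": force on the tool from outside, world axes, zero at the start; "wrist_torque": the same for the moment, N m; "width": finger opening in m.
Only numpy, scipy, OpenCV 4.12 (cv2) and the standard library are available. Lean on these libraries where they do the work, as an engineer would, in place of code of your own. Each camera call takes 0.05 s, during which the arm holds its last target.

## Task

Take the red-handled spring nut out of its wooden holder, push its head lengthwise down through the slot of the track on the sloping jig, to the right of the bar, and twist it a quarter turn so that it springs up and its grooves catch the track's lips. Then slide the caught nut along the track until the timber bar is snug between the dark end stop and the nut's brass washer, and let go. Leave the other things on the bench where they are.

Things in the scene. Friction and masses are not known exactly. Their poses are not given: they have to be found in the camera images.
- jig: Plywood jig that carries the track; fixed, about 130 mm deep, 368 mm long along its y, up to 95 mm high. Origin on the bench straight below the track's origin; x horizontal to its high back edge, y along the track, z up.
- track: Aluminium slotted track in the jig's top, which slopes 30 degrees, low edge nearer the robot. Origin on the top face, mid length, on the slot's centreline, 55 mm above the bench; x up the slope, y along the slot to the robot's left, z square out of the face. Slot 20 mm wide (x), y -180 to +180 mm, ends capped. Below the lips a cavity 46 mm wide, floor at z = -24 mm.
- lip (a point): Lower end of the track's turned-down lip, on the uphill side, at track x = 11.5, y = -120, z = -8 mm: each lip has a rim 3 mm thick (|x| 10 to 13) reaching 8 mm below the face, on both sides of the slot, all along it. Here (y = -120) the slot is always free of the bar. Axes as the track.
- stop_face (a point): Middle of the face of the dark wooden end stop that the bar's end shall meet: at track x = 8, y = +150, z = 12 mm. The stop is 60 mm wide, 25 mm high. Axes as the track.
- ledge (a point): Point on the wooden ledge along the slot's downhill side, on its face that the bar rests against, at track x = -22, y = 0, z = 6 mm. The ledge runs all along the track, x -36 to -22 mm, 12 mm high. Axes as the track.
- nut: Spring nut, 0.12 kg, upright in the holder. Origin at the centre of the steel head's underside; x along the head, z up the stem. Head 41 (x) x 12 (y) x 7 mm; at each end an ear (|x| 16 to 20.5) stands 3 mm higher (to z = 10); between ears and the 11 mm stem are the grooves. It enters with x along the slot; turned a quarter turn (either way, within 15 degrees) the grooves take the lips' rims.
- handle (a point): Best grip point of the nut's red wing handle, on its axis 66 mm above the nut's origin. Flat wing 14 mm thick along the nut's x, 34 mm wide along its y, from 39 to 83 mm above the origin: it stands across the head. Pinch the flats, closing along the nut's x. Axes as the nut.
- washer (a joint): How far (m) the brass washer, 36 mm across, 5 mm thick, is pushed up the nut's stem against its spring. At 0 its underside is 13 mm above the nut's origin; upper stop 0.009. Spring 4.8 N at 0, 10 N at the stop. The head can turn from 0.0055 on (underside 18.5 mm below the track's face; 20.5 is good); caught: 0.002 (15 mm below). Greased metal: caught, it slides along with a few N.
- holder: Light wooden block 70 x 46 x 34 mm high, fixed, with a pocket 47 x 20 mm, 24 mm deep, in its top (long side along its x). The nut hangs in it by its washer, head's underside 21 mm above the bench, nut's x along the holder's x. Origin at the centre of the underside.
- bar: Square timber bar 31 x 165 x 31 mm, 0.08 to 0.17 kg, loose on the sloping face against the ledge and over the slot, 8 to 35 mm short of the end stop. Origin at the centre of its underside (on the slope); y along its length, to the stop, z square out of the slope.
- wax_tin: Bystander, loose on the bench: yellow-green round tin, 69 mm across, 59 high, in front of the jig. Origin at the centre of its underside.
- sanding_block: Bystander, loose on the bench: cork sanding block, 60 x 97 x 26 mm. Origin at the centre of its underside.
- tape_measure: Bystander, loose on the bench: black pocket tape measure, 94 x 139 x 41 mm. Origin at the centre of its underside.
- stick_end: Bystander, loose on the bench: short wooden stick, 22 x 110 x 20 mm. Origin at the centre of its underside.
Not all that is in view belongs to the job. There is more than one size of the bar; the one meant has the size given above.

How it is judged:
On the way, in this order (a step that is already met when the one before it is completed fails the run):
1. the nut's head is through the slot lengthwise, with its ears below the lips (x of nut in the frame of track between -0.005 and 0.005 m and angle between the z axis of nut and the z axis of track, either way round below 0.12 rad and z of nut in the frame of track below -0.0175 m and angle between the x axis of nut and the y axis of track, either way round below 0.3 rad), for 0.05 s.
2. the nut is a quarter turn round and sprung up, its grooves on the lips (x of nut in the frame of track between -0.005 and 0.005 m and angle between the z axis of nut and the z axis of track, either way round below 0.12 rad and z of nut in the frame of track between -0.0172 and -0.0125 m and angle between the x axis of nut and the x axis of track, either way round below 0.26 rad), for 0.2 s.
At the end, for the whole second after the job is handed in: Nut caught: within 5 mm of the slot's centreline, underside 12.5 to 17.2 mm below the face, x within 0.26 rad of square across the slot, upright within 0.12. Bar flat and along the ledge (3 to 3.5 mm, 0.05 rad), one end within 3 mm of the end stop, the other within 3 mm of the washer. Both at rest (all of step 2 and y of bar in the frame of track above 0.0645 m and x of bar in the frame of track below -0.003 m and z of bar in the frame of track between -0.003 and 0.003 m and angle between the y axis of bar and the y axis of track, either way round below 0.05 rad and y of nut in the frame of bar between -0.1035 and -0.09 m and linear speed of each of nut, bar below 0.01 m/s); the robot touches nothing.
It fails at once if a bystander (tin, sanding block, tape measure, stick) is moved more than 25 mm (distance of any of wax_tin, sanding_block, tape_measure, stick_end from where it was at the start of the episode above 0.025 m).
It also fails if it takes over 51 s, if anything falls off the work surface, if the arm or the gripper's body presses on something with over 40 N, if the wrist force passes 120 N, or if a joint passes its speed limit or range.

## Working session

There is one attempt and no reset: what is moved stays moved. The work goes in short steps, Python scripts to look and compute and a tool call to move; the robot and the scene stay as the last step left them, time stands still between calls to the robot, and variables do not carry over. Pictures are saved under pics/ and viewed, and the job is handed in when it is done.

Besides the shell and the picture viewer there is one more tool, called after "Emit:" as name([rows], argument=value, ...), one row to a line, values as JSON. step_arm: Moves the arm, as the interface text tells. Its arguments: {"type":"object","properties":{"commands":{"type":"array"},"fingers":{"type":"number"}},"required":["commands"]}

```bash
ls; mkdir -p pics; python3 - <<'E'
from bench import robot
import cv2, numpy as np
for n in("scene","top"):
    im,d=robot.snapshot(n)
    cv2.imwrite(f"pics/{n}0.png",im[:,:,::-1]); np.savez(f"{n}0.npz",im=im,d=d)
    print(n,robot.camera_info(n))
print(robot.get_obs())
E
```

```text
pics
scene {'fx': 605.1224653819494, 'fy': 605.1224653819494, 'cx': 318.7587528266637, 'cy': 227.70467323570614, 'k1': -0.13344042590329794, 'R': array([[-0.85364637, -0.52082927,  0.0049741 ],
       [-0.35468052,  0.57427967, -0.73783778],
       [ 0.38143099, -0.63161676, -0.67495975]]), 't': array([0.49935693, 0.18894566, 1.66517417])}
top {'fx': 507.8316496593854, 'fy': 507.8316496593854, 'cx': 334.9183540801617, 'cy': 235.55834702047386, 'k1': 0.005288227026015705, 'R': array([[ 0.0115759 , -0.99976562, -0.01829466],
       [-0.9849435 , -0.00824442, -0.17267987],
       [ 0.17248857,  0.02001813, -0.98480809]]), 't': array([0.12168779, 0.54997261, 1.43715254])}
{'time': 0.1, 'joint_positions': array([-1.33609345e+00,  8.78837960e-02,  1.37207439e+00,  5.95839778e-06,
        1.68358514e+00, -1.03117153e-01]), 'qvel': array([ 4.97586176e-05, -2.42612169e-03, -2.69048034e-03, -2.98661637e-04,
        3.11466819e-03,  2.25326436e-04]), 'joint_torque': array([ 2.81809364e-03, -3.41251087e+01, -3.03301907e+01,  7.20515312e-02,
        3.04463657e-02, -1.04083858e-04]), 'tool_pos': array([ 0.1821671 , -0.5184631 ,  0.21243429]), 'ee_rot': array([-1.57058964,  0.00193971, -1.23297543]), 'wrist_force': array([0.01245812, 0.68511452, 0.19605498]), 'wrist_torque': array([ 0.00886458,  0.02732031, -0.01922915]), 'width': 0.09389661260715755}
```

View pics/scene0.png

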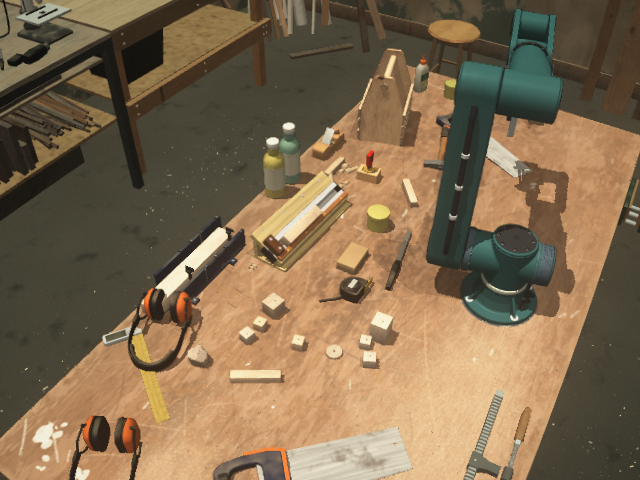

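View pics/top0.png

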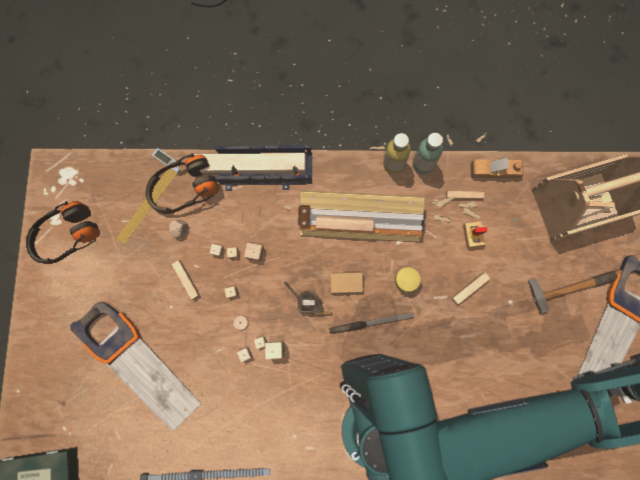

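The scene view shows the jig around (300,220), the red nut at (369,160) and the tin at (377,218). The top view shows the jig around (362,217), the nut at (475,232), the dark stop at (305,217) and the bar at (345,224). I'll zoom in.

```bash
cat > h.py <<'E'
import numpy as np, cv2
from bench import robot
def cam(n):
    c=robot.camera_info(n); return c
def ray(c,uv):
    uv=np.atleast_2d(np.array(uv,float))
    K=np.array([[c['fx'],0,c['cx']],[0,c['fy'],c['cy']],[0,0,1]])
    p=cv2.undistortPoints(uv.reshape(-1,1,2),K,np.array([c['k1'],0,0,0,0.])).reshape(-1,2)
    d=np.c_[p,np.ones(len(p))]@c['R']; o=-c['R'].T@c['t']
    return o,d   # d has unit optical depth
def depthpt(c,uv,dep):
    o,d=ray(c,uv); return o+d*np.asarray(dep).reshape(-1,1)
def onplane(c,uv,z):
    o,d=ray(c,uv); return o+d*((z-o[2])/d[:,2])[:,None]
def onpl(c,uv,p0,n):
    o,d=ray(c,uv); return o+d*(((p0-o)@n)/(d@n))[:,None]
def tri(c1,uv1,c2,uv2):
    o1,d1=ray(c1,uv1);o2,d2=ray(c2,uv2);d1=d1[0];d2=d2[0]
    s=np.linalg.lstsq(np.c_[d1,-d2],o2-o1,rcond=None)[0]
    a=o1+d1*s[0];b=o2+d2*s[1]; return (a+b)/2,np.linalg.norm(a-b)
def proj(c,X):
    X=np.atleast_2d(np.asarray(X,float)); K=np.array([[c['fx'],0,c['cx']],[0,c['fy'],c['cy']],[0,0,1]])
    return cv2.projectPoints(X,cv2.Rodrigues(c['R'])[0],c['t'],K,np.array([c['k1'],0,0,0,0.]))[0].reshape(-1,2)
def crop(im,x0,y0,w,h,s,name):
    k=cv2.resize(im[y0:y0+h,x0:x0+w],None,fx=s,fy=s,interpolation=cv2.INTER_CUBIC)
    cv2.imwrite(f"pics/{name}.png",k[:,:,::-1])
E
python3 - <<'E'
from h import *
t=np.load('top0.npz');s=np.load('scene0.npz')
crop(t['im'],290,180,200,75,4,'t1'); crop(s['im'],240,140,160,140,4,'s1')
E
```

```text
(no output)
```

View pics/t1.png

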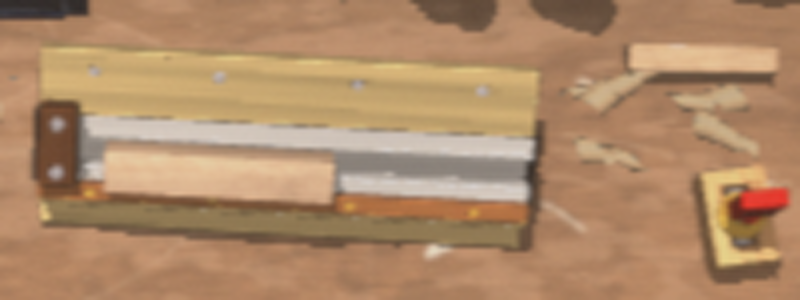

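View pics/s1.png

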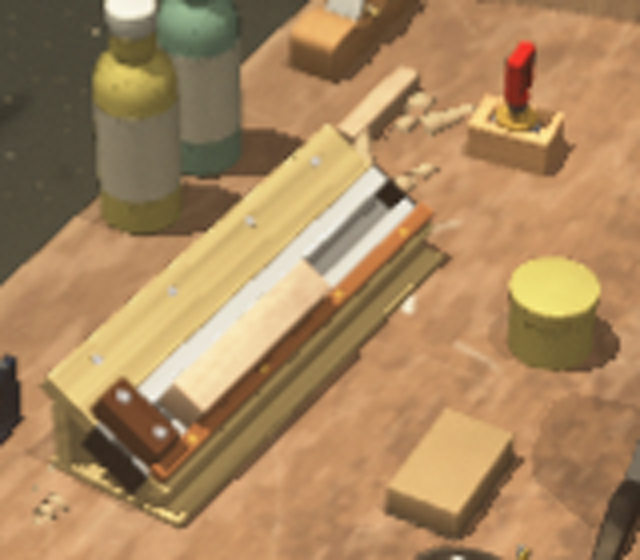

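```bash
cat > m1.py <<'E'
from h import *
for n,(x0,x1,y0,y1) in dict(top=(296,428,190,245),scene=(250,355,165,272)).items():
    D=np.load(n+'0.npz');im=D['im'];d=D['d'];c=cam(n)
    hsv=cv2.cvtColor(im,cv2.COLOR_RGB2HSV).astype(int)
    roi=np.zeros(d.shape,bool);roi[y0:y1,x0:x1]=1; roi&=d>0
    H,S,V=hsv[...,0],hsv[...,1],hsv[...,2]
    masks=dict(white=(S<40)&(V>140),slot=(S<45)&(V>70)&(V<=150),orange=(H<14)&(S>140)&(V>120),brown=(H<12)&(S>100)&(V<120))
    for k,m in masks.items():
        m=m&roi
        v,u=np.nonzero(m)
        if len(u)<10: print(n,k,len(u));continue
        P=depthpt(c,np.c_[u,v],d[v,u])
        np.save(f'{n}_{k}.npy',np.c_[u,v,P])
        print(n,k,len(u),P.min(0).round(3),P.max(0).round(3),np.median(P,0).round(3))
        if k=='white':
            keep=np.ones(len(P),bool)
            for _ in range(8):
                A=np.c_[P[:,:2],np.ones(len(P))];co=np.linalg.lstsq(A[keep],P[keep,2],rcond=None)[0]
                r=P[:,2]-A@co;keep=abs(r)<max(.002,1.5*np.median(abs(r[keep])))
            nn=np.array([-co[0],-co[1],1]);nn/=np.linalg.norm(nn)
            print(' plane n',nn.round(4),'tilt',np.degrees(np.arccos(nn[2])).round(2),'yaw of upslope',np.degrees(np.arctan2(-nn[1],-nn[0])).round(2),keep.sum(),r[keep].std(),co)
E
python3 m1.py
```

```text
top white 984 [ 0.57  -0.128  0.02 ] [0.654 0.22  0.095] [ 0.605 -0.016  0.061]
 plane n [-0.5059  0.0201  0.8624] tilt 30.42 yaw of upslope -2.28 333 0.0010346318250600488 [ 0.58665097 -0.02336465 -0.29243521]
top slot 288 [ 0.572 -0.128  0.02 ] [0.624 0.222 0.076] [ 0.598 -0.047  0.032]
top orange 194 [ 0.551 -0.125  0.041] [0.576 0.23  0.062] [ 0.561 -0.047  0.052]
top brown 98 [0.573 0.204 0.064] [0.628 0.232 0.098] [0.598 0.216 0.081]
scene white 557 [ 0.568 -0.136  0.022] [0.656 0.234 0.095] [ 0.608 -0.013  0.061]
 plane n [-3.804e-01  2.000e-04  9.248e-01] tilt 22.36 yaw of upslope -0.02 176 0.001096423357300472 [ 4.11358462e-01 -1.67176415e-04 -1.89343878e-01]
scene slot 42 [ 0.577 -0.132  0.024] [0.624 0.236 0.068] [ 0.606 -0.08   0.037]
scene orange 233 [ 0.55  -0.17  -0.004] [0.621 0.24  0.095] [0.563 0.019 0.049]
scene brown 29 [0.571 0.205 0.062] [0.616 0.234 0.091] [0.596 0.222 0.078]
```

```bash
python3 - <<'E'
from h import *
t=np.load('top0.npz')['im'];s=np.load('scene0.npz')['im']
a=[cv2.resize(t[185:247,x:x+66],None,fx=6,fy=6,interpolation=cv2.INTER_NEAREST) for x in(296,362)]
cv2.imwrite('pics/tz.png',np.hstack(a)[:,:,::-1])
crop(s,250,165,110,75,7,'sz1');crop(s,250,215,110,60,7,'sz2')
E
```

```text
(no output)
```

View pics/tz.png

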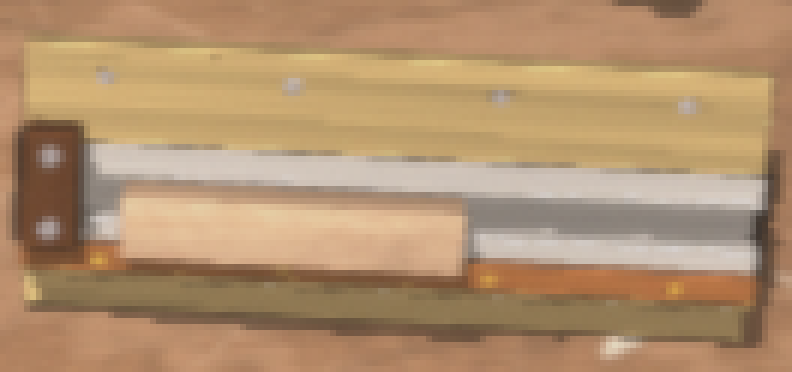

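View pics/sz1.png

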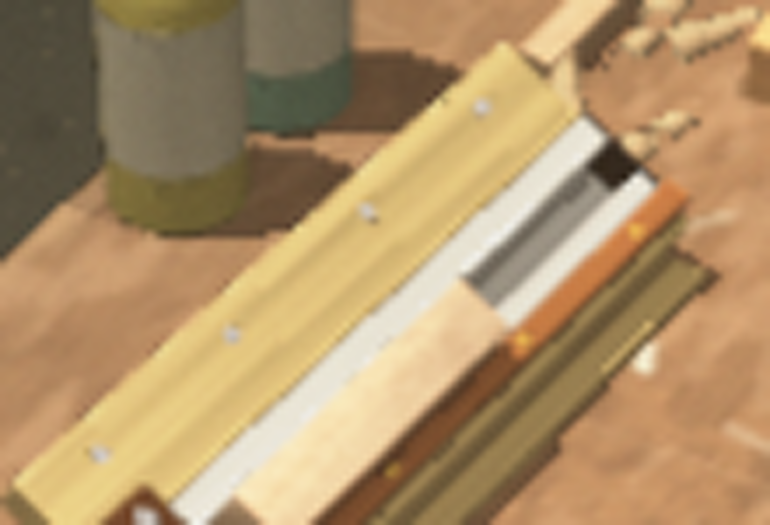

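View pics/sz2.png

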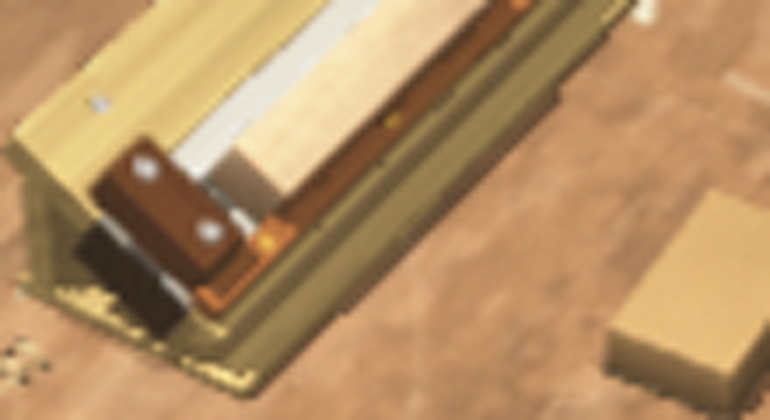

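```bash
python3 - <<'E'
from h import *
ct,cs=cam('top'),cam('scene')
T=lambda a,b:(296+a/6-.42,185+b/6-.42)
S1=lambda a,b:(250+a/7-.43,165+b/7-.43)
S2=lambda a,b:(250+a/7-.43,215+b/7-.43)
pairs=dict(backL=(T(24,41),S2(12,138)),backR=(T(770,76),S1(505,42)),trackR=(T(766,178),S1(583,112)),
 ledgeR=(T(754,276),S1(670,178)),ledgeRlow=(T(754,302),S1(686,202)),
 slotup_R=(T(757,206),S1(618,135)),slotdn_R=(T(757,242),S1(632,188)),
 barRup=(T(467,205),S1(465,275)),barRdn=(T(465,278),S1(513,325)),barLup=(T(122,190),S2(232,146)),barLdn=(T(122,263),S2(285,195)),
 s1=(T(107,76),S1(100,455)),s4=(T(687,106),S1(481,107)),s2=(T(292,86),S1(232,334)),s3=(T(501,97),S1(367,212)),
 stopS1=(T(50,155),S2(146,168)),stopS2=(T(47,228),S2(210,231)))
R={}
for k,(a,b) in pairs.items():
    p,e=tri(ct,a,cs,b);R[k]=p;print(k,p.round(4),'err',round(e,4))
for a,b in(('backL','backR'),('s1','s4'),('barLup','barRup'),('barLdn','barRdn'),('barRdn','barRup')):
    v=R[a]-R[b];print(a,b,np.linalg.norm(v).round(4),'ang of y',np.degrees(np.arctan2(-v[0],v[1])).round(2), 'tilt',np.degrees(np.arcsin(v[2]/np.linalg.norm(v))).round(1))
E
```

```text
backL [0.6704 0.23   0.0877] err 0.0011
backR [ 0.6543 -0.1285  0.0899] err 0.0025
trackR [ 0.6108 -0.1288  0.0666] err 0.0005
ledgeR [ 0.5641 -0.1251  0.0505] err 0.0025
ledgeRlow [ 0.5544 -0.1261  0.0397] err 0.0
slotup_R [ 0.5945 -0.1261  0.0627] err 0.0064
slotdn_R [ 0.5852 -0.1294  0.0326] err 0.0012
barRup [0.5896 0.0153 0.083 ] err 0.0065
barRdn [0.5603 0.0168 0.0679] err 0.0007
barLup [0.5974 0.1812 0.0807] err 0.0039
barLdn [0.5672 0.1827 0.0684] err 0.0028
s1 [0.6549 0.1901 0.082 ] err 0.0006
s4 [ 0.6419 -0.0892  0.0831] err 0.0004
s2 [0.6499 0.1005 0.084 ] err 0.001
s3 [ 0.6459 -0.      0.0822] err 0.0004
stopS1 [0.6139 0.2161 0.0879] err 0.0014
stopS2 [0.5819 0.2183 0.0707] err 0.001
backL backR 0.3589 ang of y -2.57 tilt -0.3
s1 s4 0.2796 ang of y -2.68 tilt -0.2
barLup barRup 0.1661 ang of y -2.7 tilt -0.8
barLdn barRdn 0.166 ang of y -2.39 tilt 0.2
barRdn barRup 0.033 ang of y 87.02 tilt -27.1
```

```bash
cat > trk.py <<'E'
import numpy as np
yaw=np.radians(-2.6); O=np.array([0.5915,0.0505,0.055])
def frame(yaw):
    Y=np.array([-np.sin(yaw),np.cos(yaw),0]); h=np.array([np.cos(yaw),np.sin(yaw),0])
    X=h*np.cos(np.pi/6)+np.array([0,0,.5]); Z=np.cross(X,Y); return np.c_[X,Y,Z]
RT=frame(yaw)
def to_t(P): return (np.atleast_2d(P)-O)@RT
def to_w(p): return O+np.atleast_2d(p)@RT.T
E
python3 - <<'E'
from h import *; from trk import *
ct,cs=cam('top'),cam('scene')
print('cam pos',-ct['R'].T@ct['t'],-cs['R'].T@cs['t'])
D=np.load('top0.npz');im=D['im'].astype(int);d=D['d']
for u in(400,):
    for v in range(196,245):
        p=depthpt(ct,[(u,v)],[d[v,u]]);print(v,im[v,u],p.round(4)[0],(to_t(p)[0]*1000).round(1))
E
```

```text
cam pos [0.29239091 0.09742437 1.51251488] [-0.14185946  1.20332397  1.26085295]
196 [175 146  99] [ 0.6592 -0.0598  0.0879] [  79.3 -107.1   -7.8]
197 [209 175 117] [ 0.654  -0.0588  0.0965] [  79.1 -106.4    2.3]
198 [213 179 119] [ 0.652  -0.0592  0.0927] [  75.5 -106.8   -0. ]
199 [211 176 119] [ 0.6499 -0.0595  0.0895] [  72.1 -107.3   -1.8]
200 [200 167 113] [ 0.6467 -0.0594  0.0902] [  69.7 -107.3    0.4]
201 [187 156 106] [ 0.6447 -0.0598  0.0867] [  66.2 -107.7   -1.6]
202 [183 152 104] [ 0.6422 -0.0599  0.0848] [  63.1 -108.    -2. ]
203 [189 158 108] [ 0.6397 -0.0601  0.0827] [  59.9 -108.3   -2.6]
204 [192 160 108] [ 0.6355 -0.0596  0.0878] [  58.8 -107.9    3.9]
205 [192 161 109] [ 0.6337 -0.06    0.0831] [  54.9 -108.5    0.7]
206 [199 166 112] [ 0.6304 -0.0598  0.0848] [  52.8 -108.4    3.9]
207 [205 171 117] [ 0.6287 -0.0604  0.0793] [ 4.870e+01 -1.091e+02 -1.000e-01]
208 [202 169 113] [ 0.6267 -0.0608  0.075 ] [  44.8 -109.6   -2.8]
209 [190 160 108] [ 0.6231 -0.0605  0.0781] [  43.2 -109.4    1.7]
210 [184 155 105] [ 0.6205 -0.0606  0.0764] [  40.1 -109.7    1.5]
21
[... 1584 characters left out ...]
7  0.0509] [ -29.5 -114.7   12.3]
235 [145 117  81] [ 0.5535 -0.0638  0.0402] [ -35.7 -115.9    3.6]
236 [144 120  82] [ 0.5567 -0.0676  0.005 ] [ -50.4 -119.6  -28.6]
237 [145 122  85] [ 0.5519 -0.0665  0.0153] [ -49.5 -118.7  -17.3]
238 [144 121  84] [ 0.5495 -0.0669  0.0113] [ -53.5 -119.2  -19.5]
239 [148 123  86] [ 0.5469 -0.0671  0.0087] [ -57.1 -119.5  -20.5]
240 [154 130  93] [ 0.543  -0.0665  0.0143] [ -57.7 -119.1  -13.6]
241 [157 141 122] [ 0.5419 -0.0677  0.0025] [ -64.5 -120.4  -23.3]
242 [214 193 170] [ 0.5391 -0.0679  0.0012] [ -67.6 -120.6  -23.1]
243 [192 161 134] [ 0.5363 -0.068  -0.0006] [ -70.9 -120.9  -23.3]
244 [175 134 104] [0.2924 0.0974 1.5125] [ 468.1   33.3 1412.7]
```

```bash
python3 - <<'E'
from h import *; from trk import *
for n in('top','scene'):
    c=cam(n);im=np.load(n+'0.npz')['im'].astype(np.float32)
    for z in (0,12):
        xs=np.arange(-45,45,1.)
        for ya,yb in ((-150,-110),(-110,-70),(-65,-45)):
            prof=np.zeros((len(xs),3));N=0
            for y in np.arange(ya,yb,2.):
                P=to_w(np.c_[xs,np.full_like(xs,y),np.full_like(xs,z)]/1000)
                q=proj(c,P).astype(np.float32)
                prof+=cv2.remap(im,q[:,0].reshape(-1,1),q[:,1].reshape(-1,1),cv2.INTER_LINEAR)[:,0];N+=1
            prof/=N
            g=np.gradient(prof,axis=0)
            sel=[(int(x),*p.astype(int)) for x,p in zip(xs,prof)]
            blue=prof[:,2];gb=np.gradient(blue)
            pk=[(xs[i],round(float(gb[i]),1)) for i in range(1,len(xs)-1) if abs(gb[i])>5 and abs(gb[i])>=abs(gb[i-1]) and abs(gb[i])>=abs(gb[i+1])]
            print(n,'z',z,ya,yb,pk)
E
```

```text
top z 0 -150 -110 [(np.float64(-18.0), 21.0), (np.float64(-6.0), -9.1), (np.float64(-3.0), -8.1), (np.float64(15.0), 13.6), (np.float64(30.0), -17.4)]
top z 0 -110 -70 [(np.float64(-18.0), 23.0), (np.float64(-6.0), -9.9), (np.float64(-2.0), -7.5), (np.float64(15.0), 11.5), (np.float64(31.0), -14.9)]
top z 0 -65 -45 [(np.float64(-17.0), 20.0), (np.float64(-5.0), -9.2), (np.float64(14.0), 12.4), (np.float64(29.0), -14.1)]
top z 12 -150 -110 [(np.float64(-14.0), 21.7), (np.float64(-2.0), -9.4), (np.float64(19.0), 13.6), (np.float64(34.0), -18.0)]
top z 12 -110 -70 [(np.float64(-14.0), 23.2), (np.float64(-1.0), -10.0), (np.float64(19.0), 11.4), (np.float64(34.0), -15.0)]
top z 12 -65 -45 [(np.float64(-13.0), 19.9), (np.float64(-1.0), -8.9), (np.float64(18.0), 12.7), (np.float64(33.0), -14.6)]
scene z 0 -150 -110 [(np.float64(-36.0), -5.8), (np.float64(-19.0), 24.8), (np.float64(-7.0), -15.5), (np.float64(4.0), -7.2), (np.float64(13.0), 21.2), (np.float64(28.0), -19.8)]
scene z 0 -110 -70 [(np.float64(-35.0), -5.5), (np.float64(-19.0), 25.4), (np.float64(-8.0), -15.0), (np.float64(5.0), -8.2), (np.float64(12.0), 24.3), (np.float64(28.0), -19.5)]
scene z 0 -65 -45 [(np.float64(-35.0), -6.4), (np.float64(-19.0), 20.0), (np.float64(-7.0), -9.6), (np.float64(13.0), 16.3), (np.float64(28.0), -18.3)]
scene z 12 -150 -110 [(np.float64(-36.0), -6.2), (np.float64(-20.0), 24.1), (np.float64(-7.0), -19.9), (np.float64(3.0), -5.9), (np.float64(12.0), 24.0), (np.float64(27.0), -19.0)]
scene z 12 -110 -70 [(np.float64(-36.0), -5.7), (np.float64(-19.0), 25.1), (np.float64(-8.0), -15.5), (np.float64(4.0), -8.4), (np.float64(11.0), 23.9), (np.float64(27.0), -19.8)]
scene z 12 -65 -45 [(np.float64(-36.0), -5.5), (np.float64(-20.0), 24.8), (np.float64(-8.0), -15.8), (np.float64(4.0), -7.8), (np.float64(12.0), 23.5), (np.float64(27.0), -19.3)]
```

```bash
cat > prof.py <<'E'
from h import *; import trk, sys
def run(tag='0'):
  for n in('top','scene'):
    c=cam(n);im=np.load(n+tag+'.npz')['im'].astype(np.float32)
    xs=np.arange(-45,45,.5); out=[]
    for ya in range(-150,-50,20):
            prof=np.zeros((len(xs),3));N=0
            for y in np.arange(ya,ya+20,1.):
                q=proj(c,trk.to_w(np.c_[xs,np.full_like(xs,y),0*xs]/1000)).astype(np.float32)
                prof+=cv2.remap(im,q[:,0].reshape(-1,1),q[:,1].reshape(-1,1),cv2.INTER_LINEAR)[:,0]
            b=cv2.GaussianBlur(prof[:,2:]/20,(1,5),0)[:,0];g=np.gradient(b)
            def pk(lo,hi,s):
                m=(xs>=lo)&(xs<=hi); w=np.clip(s*g[m],0,None)**2; return (xs[m]*w).sum()/w.sum()
            out.append([pk(-28,-13,1),pk(-16,-5,-1),pk(5,16,1),pk(18,36,-1)])
    print(n,np.round(out,1).tolist(),np.round(np.mean(out,0),2))
E
python3 - <<'E'
import trk,prof,numpy as np
for O in((.594,.0505,.055),(.595,.0505,.055)):
    trk.O=np.array(O);prof.run()
from h import *
for n in('top','scene'):
    c=cam(n);P=np.load(f'{n}_white.npy')[:,2:];p=trk.to_t(P)*1000
    for lo,hi in((13,24),):
        m=(p[:,0]>lo)&(p[:,0]<hi)&(abs(p[:,2])<8);print(n,m.sum(),np.median(p[m,2]),p[m,2].mean())
    D=np.load(n+'0.npz')['d']
    # table points near jig front
    q=[(x,y) for x in np.arange(.44,.5,.005) for y in np.arange(-.06,.2,.01)]
    uv=proj(c,[(a,b,0) for a,b in q]).round().astype(int)
    print('table z',np.percentile(depthpt(c,uv,D[uv[:,1],uv[:,0]])[:,2],[20,50,80]))
E
```

```text
top [[-21.0, -7.6, 12.1, 28.0], [-20.7, -7.7, 11.8, 27.4], [-20.7, -7.3, 11.8, 28.2], [-21.1, -7.8, 11.9, 27.9], [-20.6, -7.3, 11.6, 27.3]] [-20.81  -7.54  11.85  27.75]
scene [[-21.2, -9.0, 10.7, 26.0], [-21.2, -9.4, 10.3, 25.4], [-21.0, -9.6, 9.6, 25.8], [-21.2, -9.8, 9.9, 26.4], [-21.3, -9.4, 10.2, 26.0]] [-21.17  -9.42  10.14  25.91]
top [[-22.0, -8.4, 11.1, 27.0], [-21.7, -8.0, 10.8, 26.4], [-21.7, -8.0, 10.8, 27.2], [-22.1, -8.4, 10.9, 26.9], [-21.6, -7.8, 10.6, 26.2]] [-21.84  -8.12  10.84  26.74]
scene [[-22.1, -9.9, 9.9, 25.1], [-22.0, -10.2, 9.4, 24.6], [-21.8, -10.4, 8.8, 25.0], [-22.0, -10.7, 9.0, 25.5], [-22.1, -10.2, 9.4, 25.2]] [-22.01 -10.26   9.31  25.08]
top 393 0.6025500522540654 0.6669493652346318
table z [-0.00115001  0.00187142  0.0045951 ]
scene 278 -1.4643724500817985 -1.3494535757186092
table z [-2.97510260e-03 -4.99208125e-05  3.41622795e-03]
```

```bash
sed -i 's/O=np.array(.*)$/O=np.array([0.5953,0.0505,0.055])/' trk.py; python3 - <<'E'
from h import *
t=np.load('top0.npz')['im'];s=np.load('scene0.npz')['im']
a=cv2.resize(t[216:254,458:494],None,fx=11,fy=11,interpolation=cv2.INTER_NEAREST)
b=cv2.resize(s[146:186,352:388],None,fx=11,fy=11,interpolation=cv2.INTER_NEAREST)
o=np.zeros((440,792,3),np.uint8);o[:a.shape[0],:396]=a;o[:,396:]=b
cv2.imwrite('pics/nut.png',o[:,:,::-1])
E
```

```text
(no output)
```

View pics/nut.png

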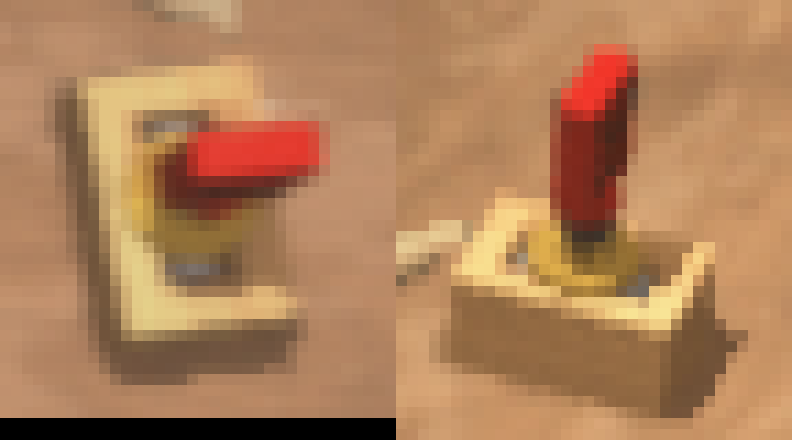

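```bash
python3 - <<'E'
from h import *
ct,cs=cam('top'),cam('scene')
T=lambda a,b:(458+a/11-.5,216+b/11-.5)
S=lambda a,b:(352+(a-396)/11-.5,146+b/11-.5)
h=onplane(ct,[T(80,80),T(255,62),T(298,308),T(127,336)],.034);print('holder top corners',h.round(4).tolist(),h.mean(0).round(4))
for i,j in((0,1),(1,2),(2,3),(3,0)):
    v=h[j]-h[i];print(np.linalg.norm(v).round(4),np.degrees(np.arctan2(v[1],v[0])).round(1))
hs=onplane(cs,[S(500,190),S(454,278),S(667,330),S(714,243)],.034);print('scene',hs.round(4).tolist(),hs.mean(0).round(4))
for i,j in((0,1),(1,2),(2,3),(3,0)):
    v=hs[j]-hs[i];print(np.linalg.norm(v).round(4),np.degrees(np.arctan2(v[1],v[0])).round(1))
print('tri BL corner',tri(ct,T(80,80),cs,S(500,190)) if 0 else [ (tri(ct,a,cs,b)[0].round(4),tri(ct,a,cs,b)[1].round(4)) for a,b in ((T(80,80),S(454,278)),(T(127,336),S(667,330)),(T(298,308),S(714,243)))])
print('wing top',tri(ct,T(255,152),cs,S(597,83)))
w=onplane(ct,[T(187,152),T(325,150),T(187,130),T(187,180),T(322,124),T(322,168)],.104);print(w.round(4).tolist(),w[:2].mean(0))
ws=onplane(cs,[S(580,115),S(618,50),S(556,98),S(612,120),S(600,46),S(635,62)],.104);print(ws.round(4).tolist(),ws[:2].mean(0))
for n,c in(('top',ct),('scene',cs)):
    D=np.load(n+'0.npz');im=D['im'].astype(int);m=(im[...,0]>120)&(im[...,1]<80)&(im[...,2]<80)
    r=np.zeros_like(m);r[140:260,350:495]=1;v,u=np.nonzero(m&r);P=depthpt(c,np.c_[u,v],D['d'][v,u]);print(n,len(u),P.min(0).round(3),P.max(0).round(3),np.median(P,0).round(3))
E
```

```text
holder top corners [[0.5929, -0.2558, 0.034], [0.5982, -0.3027, 0.034], [0.5314, -0.3115, 0.034], [0.5234, -0.266, 0.034]] [ 0.5615 -0.284   0.034 ]
0.0472 -83.6
0.0674 -172.4
0.0463 99.9
0.0702 8.4
scene [[0.5999, -0.3008, 0.034], [0.5903, -0.2535, 0.034], [0.5231, -0.2647, 0.034], [0.5309, -0.3115, 0.034]] [ 0.5611 -0.2826  0.034 ]
0.0483 101.5
0.0682 -170.5
0.0474 -80.4
0.0698 8.9
tri BL corner [(array([ 0.5928, -0.2567,  0.0311]), np.float64(0.0015)), (array([ 0.5237, -0.2663,  0.0328]), np.float64(0.0001)), (array([ 0.5312, -0.3117,  0.0338]), np.float64(0.0004))]
wing top (array([ 0.56137962, -0.28409182,  0.09913809]), np.float64(0.0003453941190083602))
[[0.5602, -0.2656, 0.104], [0.561, -0.3006, 0.104], [0.5659, -0.2658, 0.104], [0.5529, -0.2653, 0.104], [0.5677, -0.3001, 0.104], [0.5563, -0.2997, 0.104]] [ 0.56055477 -0.28310021  0.104     ]
[[0.5553, -0.2606, 0.104], [0.5612, -0.2963, 0.104], [0.5654, -0.2645, 0.104], [0.546, -0.2634, 0.104], [0.5668, -0.2953, 0.104], [0.554, -0.2935, 0.104]] [ 0.55823394 -0.2784821   0.104     ]
top 55 [ 0.292 -0.298  0.031] [0.581 0.097 1.513] [ 0.559 -0.281  0.105]
scene 56 [ 0.551 -0.297  0.057] [ 0.568 -0.26   0.11 ] [ 0.558 -0.27   0.094]
```

Emit:
step_arm([
  {"xyz": [0.03, 0.02, 0], "twist": [0, 0, 6]},
  {"xyz": [0.06, 0.04, 0], "twist": [0, 0, 12]},
  {"xyz": [0.09, 0.058, 0], "twist": [0, 0, 18]},
  {"xyz": [0.12, 0.076, 0], "twist": [0, 0, 24]},
  {"xyz": [0.15, 0.094, 0], "twist": [0, 0, 30]},
  {"xyz": [0.18, 0.112, 0], "twist": [0, 0, 36]},
  {"xyz": [0.21, 0.13, 0], "twist": [0, 0, 42]},
  {"xyz": [0.24, 0.149, 0], "twist": [0, 0, 48]},
  {"xyz": [0.27, 0.168, 0], "twist": [0, 0, 54]},
  {"xyz": [0.3, 0.186, 0], "twist": [0, 0, 60]},
  {"xyz": [0.33, 0.205, 0], "twist": [0, 0, 66]},
  {"xyz": [0.355, 0.22, 0], "twist": [0, 0, 72]},
], fingers=0)

```text
time: 1.1
tool_pos: [0.5389, -0.297, 0.2127]
ee_rot: [-1.57, 0.001, 0.03]
wrist_force: [-0.3, 0.4, 0.3]
width: 0.0941
```

Emit:
step_arm([
  {"xyz": [0.012, 0.008, 0], "twist": [0, 0, 3]},
  {"xyz": [0.024, 0.0155, 0], "twist": [0, 0, 6.5]},
  {"xyz": [0.024, 0.0155, -0.02], "twist": [0, 0, 6.5]},
  {"xyz": [0.024, 0.0155, -0.05], "twist": [0, 0, 6.5]},
  {"xyz": [0.024, 0.0155, -0.08], "twist": [0, 0, 6.5]},
  {"xyz": [0.024, 0.0155, -0.08], "twist": [0, 0, 6.5]},
  {"xyz": [0.024, 0.0155, -0.08], "twist": [0, 0, 6.5]},
])

```text
time: 1.68
tool_pos: [0.5598, -0.2825, 0.1308]
ee_rot: [-1.567, 0.005, 0.137]
wrist_force: [0.3, 0.2, 0.2]
width: 0.0941
```

```bash
cat > snap.py <<'E'
import sys
from h import *
tag=sys.argv[1]
for n in('top','scene'):
    im,d=robot.snapshot(n);np.savez(n+tag+'.npz',im=im,d=d)
    b=[int(x) for x in sys.argv[2 if n=='top' else 3].split(',')]
    crop(im,*b[:4],b[4],n+tag)
o=robot.get_obs();print(o['time'],o['tool_pos'],o['ee_rot'],o['width'],o['joint_positions'].round(3),o['wrist_force'].round(2))
E
python3 snap.py 1 430,190,100,100,6 320,110,100,100,6
```

```text
1.7833 [ 0.56199092 -0.28397811  0.13535641] [-1.5723626  -0.00199266  0.13697623] 0.09409715085552285 [-0.558  0.288  1.292  0.     1.559 -0.695] [0.51 0.18 0.5 ]
```

View pics/scene1.png

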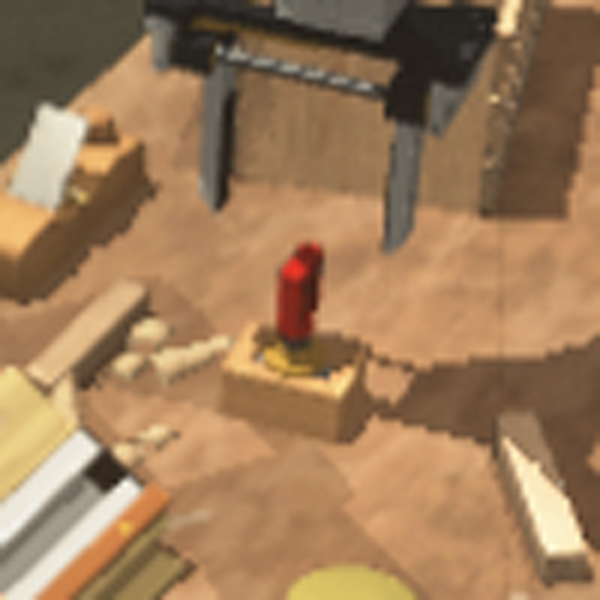

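View pics/top1.png

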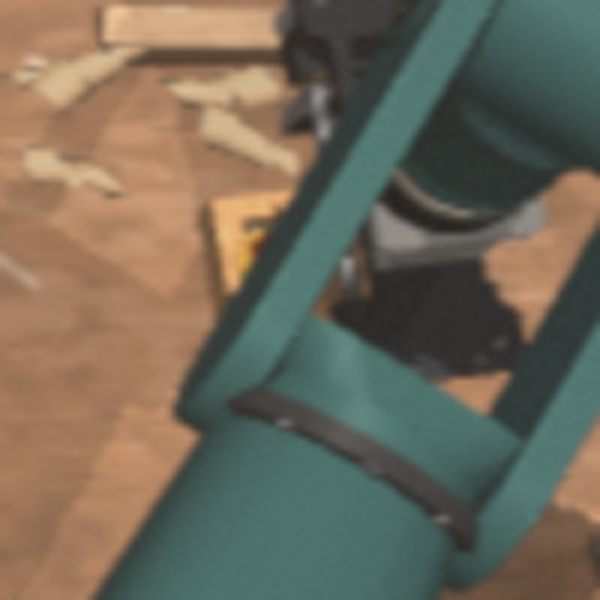

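```bash
python3 - <<'E'
from h import *
c=cam('scene');o=robot.get_obs();p=o['tool_pos'];y=o['ee_rot'][2];x=np.array([np.cos(y),np.sin(y),0])
for s in(1,-1):
  for off in(.047,.0595):
    print(s,off,((proj(c,[p+s*off*x-[0,0,.008]])-[320,110]+.42)*6).round(0))
# red mask centroid column vs expected handle line under TCP
print(((proj(c,[[p[0],p[1],.104],[p[0],p[1],.087]])-[320,110]+.42)*6).round(0))
E
```

```text
1 0.047 [[223. 198.]]
1 0.0595 [[202. 193.]]
-1 0.047 [[385. 239.]]
-1 0.0595 [[407. 244.]]
[[301. 253.]
 [299. 279.]]
```

Emit:
step_arm([
  {"xyz": [0, 0, -0.02], "twist": [0, 0, 0]},
  {"xyz": [0, 0, -0.04], "twist": [0, 0, 0]},
  {"xyz": [0, 0, -0.052], "twist": [0, 0, 0]},
  {"xyz": [0, 0, -0.057], "twist": [0, 0, 0]},
  {"xyz": [0, 0, -0.057], "twist": [0, 0, 0]},
  {"xyz": [0, 0, -0.057], "twist": [0, 0, 0]},
])

```text
time: 2.28
tool_pos: [0.5619, -0.2839, 0.0779]
ee_rot: [-1.572, -0.002, 0.137]
wrist_force: [-0.1, 0.6, 0.4]
width: 0.0941
```

Emit:
step_arm([
  {"xyz": [0, 0, 0], "twist": [0, 0, 0]},
  {"xyz": [0, 0, 0], "twist": [0, 0, 0]},
  {"xyz": [0, 0, 0], "twist": [0, 0, 0]},
  {"xyz": [0, 0, 0], "twist": [0, 0, 0]},
  {"xyz": [0, 0, 0], "twist": [0, 0, 0]},
  {"xyz": [0, 0, 0], "twist": [0, 0, 0]},
  {"xyz": [0, 0, 0], "twist": [0, 0, 0]},
  {"xyz": [0, 0, 0], "twist": [0, 0, 0]},
  {"xyz": [0, 0, 0], "twist": [0, 0, 0]},
  {"xyz": [0, 0, 0], "twist": [0, 0, 0]},
], fingers=255)

```text
time: 3.12
tool_pos: [0.5613, -0.2834, 0.0764]
ee_rot: [-1.571, -0.0, 0.137]
wrist_force: [0.0, -0.2, -0.4]
width: 0.0309
```

```bash
python3 snap.py 2 430,190,100,100,6 320,110,100,100,6
```

```text
3.2167 [ 0.561253   -0.28342027  0.07647172] [-1.57074627e+00 -5.48607670e-06  1.37071877e-01] 0.023084226116634892 [-0.558  0.322  1.368  0.     1.452 -0.695] [ 0.24 -0.83  0.85]
```

View pics/scene2.png

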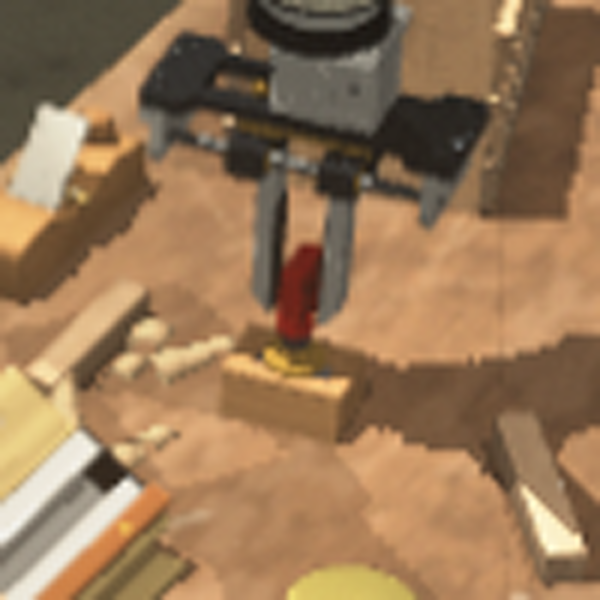

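The pads sit centred either side of the red handle, around (300,285) in the crop, and are still closing.

Emit:
step_arm([
  {"xyz": [0, 0, 0], "twist": [0, 0, 0]},
  {"xyz": [0, 0, 0], "twist": [0, 0, 0]},
  {"xyz": [0, 0, 0], "twist": [0, 0, 0]},
  {"xyz": [0, 0, 0], "twist": [0, 0, 0]},
  {"xyz": [0, 0, 0], "twist": [0, 0, 0]},
  {"xyz": [0, 0, 0], "twist": [0, 0, 0]},
])

```text
time: 3.72
tool_pos: [0.5613, -0.2834, 0.0765]
ee_rot: [-1.571, -0.0, 0.137]
wrist_force: [0.4, 0.3, 0.1]
width: 0.0138
```

Emit:
step_arm([
  {"xyz": [0, 0, 0.01], "twist": [0, 0, 0]},
  {"xyz": [0, 0, 0.025], "twist": [0, 0, 0]},
  {"xyz": [0, 0, 0.045], "twist": [0, 0, 0]},
  {"xyz": [0, 0, 0.07], "twist": [0, 0, 0]},
  {"xyz": [0, 0, 0.095], "twist": [0, 0, 0]},
  {"xyz": [0, 0, 0.12], "twist": [0, 0, 0]},
  {"xyz": [0, 0, 0.14], "twist": [0, 0, 0]},
  {"xyz": [0, 0, 0.14], "twist": [0, 0, 0]},
])

```text
time: 4.38
tool_pos: [0.5632, -0.2846, 0.2233]
ee_rot: [-1.578, -0.008, 0.137]
wrist_force: [0.4, 0.2, -0.0]
width: 0.0139
```

```bash
python3 snap.py 3 430,190,100,100,6 320,80,100,100,6
```

```text
4.4833 [ 0.56154359 -0.28357905  0.21739879] [-1.57207567 -0.00164644  0.13712976] 0.013807413020465715 [-0.558  0.263  1.16   0.     1.716 -0.695] [ 0.31 -0.15 -1.91]
```

View pics/scene3.png

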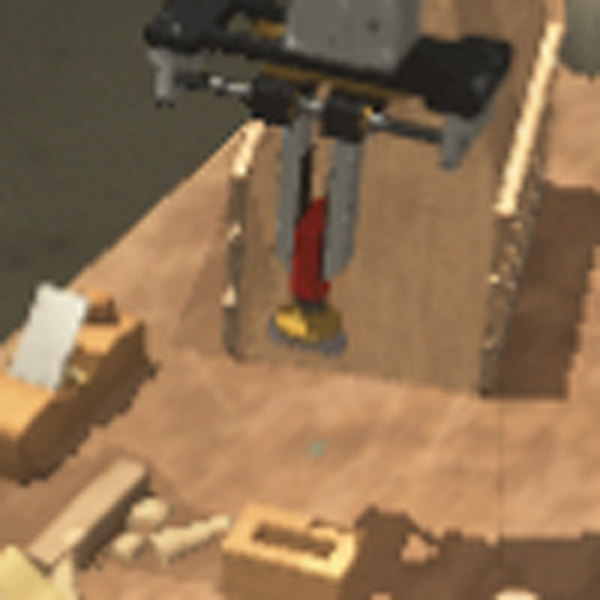

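```bash
cat > pose.py <<'E'
from h import *; import trk
from scipy.spatial.transform import Rotation as Ro
def goal(nutxyz_mm,ang,off=.055):
    """tool pose: ang = angle of tool x in track face from track x toward y (deg); nut origin off ahead of TCP"""
    X,Y,Z=trk.RT.T; a=np.radians(ang); tx=np.cos(a)*X+np.sin(a)*Y; ty=-Z; tz=np.cross(tx,ty)
    return trk.to_w(np.array(nutxyz_mm)/1000)[0]+off*Z, np.c_[tx,ty,tz]
def delta(nut,ang,p=None,R=None):
    o=robot.get_obs(); p=o['tool_pos'] if p is None else p
    R=Ro.from_euler('xyz',o['ee_rot']).as_matrix() if R is None else R
    gp,gR=goal(nut,ang); return gp,gp-p,np.degrees(Ro.from_matrix(gR@R.T).as_rotvec())
E
python3 - <<'E'
from pose import *
R0=Ro.from_euler('xyz',[-np.pi/2,0,.137]).as_matrix()
for a in(90,-90): print(a,[x.round(4) for x in delta([0,-110,30],a,np.array([.5613,-.2834,.2165]),R0)])
ct=cam('top')
import trk
print(trk.to_t([[.5603,.0168,.0679],[.5896,.0153,.083],[.5974,.1812,.0807],[.5672,.1827,.0684]])*1000)
E
```

```text
90 [array([ 0.5479, -0.0575,  0.1286]), array([-0.0134,  0.2259, -0.0879]), array([-21.9049, -24.0097,  77.6012])]
-90 [array([ 0.5479, -0.0575,  0.1286]), array([-0.0134,  0.2259, -0.0879]), array([ 25.2106, -23.0005, -97.8845])]
[[-22.50576483 -35.25301279  27.88934633]
 [ 10.45158642 -35.42233309  26.29738884]
 [  9.53216631 130.66071575  24.17240505]
 [-22.80380545 130.78920936  28.63877043]]
```

Emit:
step_arm([
  {"xyz": [-0.001, 0.018, 0], "twist": [-1.75, -1.92, 6.2]},
  {"xyz": [-0.002, 0.036, 0], "twist": [-3.5, -3.84, 12.4]},
  {"xyz": [-0.003, 0.054, 0], "twist": [-5.25, -5.76, 18.6]},
  {"xyz": [-0.004, 0.072, 0], "twist": [-7.0, -7.68, 24.8]},
  {"xyz": [-0.005, 0.09, 0], "twist": [-8.75, -9.6, 31.0]},
  {"xyz": [-0.006, 0.108, 0], "twist": [-10.5, -11.52, 37.2]},
  {"xyz": [-0.007, 0.126, 0], "twist": [-12.25, -13.44, 43.5]},
  {"xyz": [-0.008, 0.144, 0], "twist": [-14.0, -15.36, 49.7]},
  {"xyz": [-0.009, 0.162, 0], "twist": [-15.75, -17.28, 55.9]},
  {"xyz": [-0.01, 0.18, 0], "twist": [-17.5, -19.2, 62.1]},
  {"xyz": [-0.0115, 0.2, -0.01], "twist": [-19.25, -21.12, 68.3]},
  {"xyz": [-0.0134, 0.2259, -0.03], "twist": [-21, -23, 74.4]},
])

```text
time: 5.48
tool_pos: [0.548, -0.0573, 0.1866]
ee_rot: [-2.079, -0.012, 1.474]
wrist_force: [1.0, 0.3, -1.1]
width: 0.0136
```

```bash
python3 - <<'E'
from pose import *
print([x.round(4) for x in delta([0,-110,30],90)]);o=robot.get_obs();print(o['joint_positions'].round(3),o['width'])
E
```

```text
[array([ 0.5479, -0.0575,  0.1286]), array([-0.0002, -0.0002, -0.058 ]), array([-0.7522, -0.8048,  2.9674])]
[-0.264 -0.271  1.839  0.104  1.075 -1.761] 0.01363901091477553
```

Emit:
step_arm([
  {"xyz": [0, 0, -0.01], "twist": [-0.9, -1.0, 3.2]},
  {"xyz": [0, 0, -0.03], "twist": [-0.9, -1.0, 3.2]},
  {"xyz": [0, 0, -0.05], "twist": [-0.9, -1.0, 3.2]},
  {"xyz": [0, 0, -0.058], "twist": [-0.9, -1.0, 3.2]},
  {"xyz": [0, 0, -0.058], "twist": [-0.9, -1.0, 3.2]},
  {"xyz": [0, 0, -0.058], "twist": [-0.9, -1.0, 3.2]},
  {"xyz": [0, 0, -0.058], "twist": [-0.9, -1.0, 3.2]},
])

```text
time: 6.07
tool_pos: [0.5485, -0.0578, 0.1294]
ee_rot: [-2.096, 0.0, 1.525]
wrist_force: [0.4, -0.0, -1.9]
width: 0.014
```

```bash
python3 snap.py 4 380,170,100,75,8 290,130,100,75,8;python3 - <<'E'
from pose import *
print([x.round(4) for x in delta([0,-110,30],90)])
E
```

```text
6.1667 [ 0.54882338 -0.05787688  0.130238  ] [-2.09688494e+00  6.40089214e-04  1.52526962e+00] 0.013887441151723228 [-0.281 -0.242  1.937  0.145  0.937 -1.862] [ 0.26 -0.68 -0.97]
[array([ 0.5479, -0.0575,  0.1286]), array([-0.001 ,  0.0004, -0.0016]), array([0.0431, 0.1408, 0.0084])]
```

View pics/scene4.png

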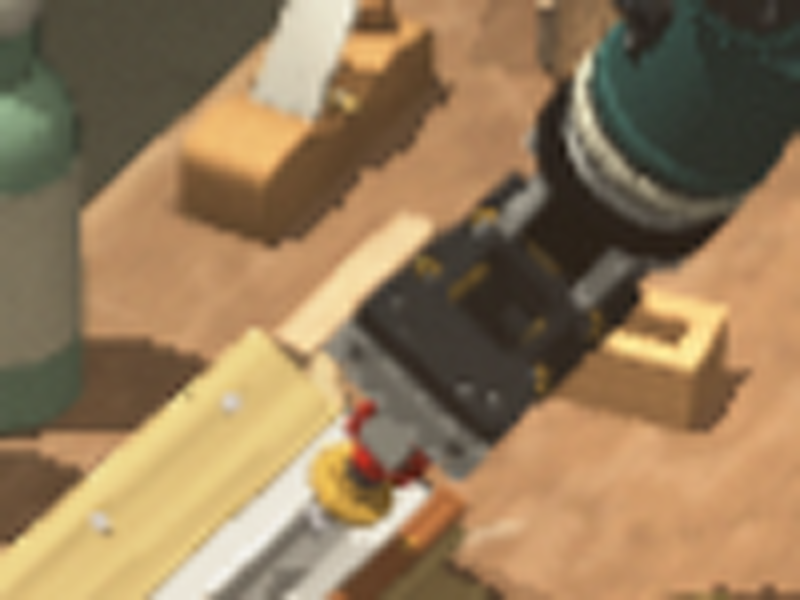

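View pics/top4.png

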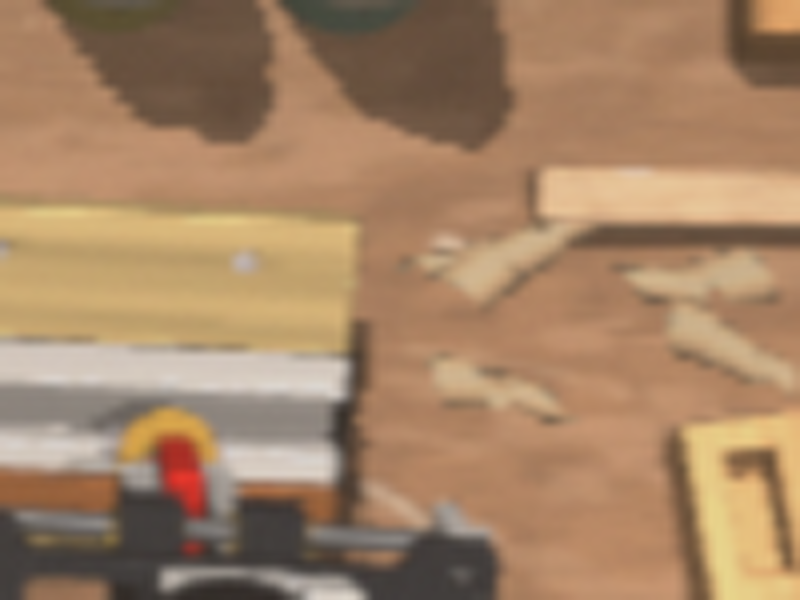

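```bash
python3 - <<'E'
from pose import *
o=robot.get_obs();R=Ro.from_euler('xyz',o['ee_rot']).as_matrix();n=o['tool_pos']+.055*R[:,1]
print('nut in track mm',(trk.to_t(n)*1000).round(1),'width',o['width'])
th=np.linspace(0,2*np.pi,24,endpoint=False)
for nm,b in(('top',(380,170)),('scene',(290,130))):
    im=cv2.imread(f'pics/{nm}4.png');c=cam(nm)
    for h in(.013,.018):
        P=n-R[:,1]*h+.018*(np.cos(th)[:,None]*R[:,0]+np.sin(th)[:,None]*R[:,2])
        q=(proj(c,P)-b+.44)*8
        for k in q:cv2.circle(im,tuple(int(v) for v in k),2,(255,0,0) if h<.015 else (255,0,255),-1)
    for xx in(-10,10):
        q=(proj(c,trk.to_w(np.c_[[xx]*30,np.linspace(-180,-40,30),[0]*30]/1000))-b+.44)*8
        for k in q:cv2.circle(im,tuple(int(v) for v in k),2,(0,255,0),-1)
    cv2.imwrite(f'pics/{nm}4o.png',im)
E
```

```text
nut in track mm [[   1.8 -110.4   30.9]] width 0.013887441151723228
```

View pics/scene4o.png

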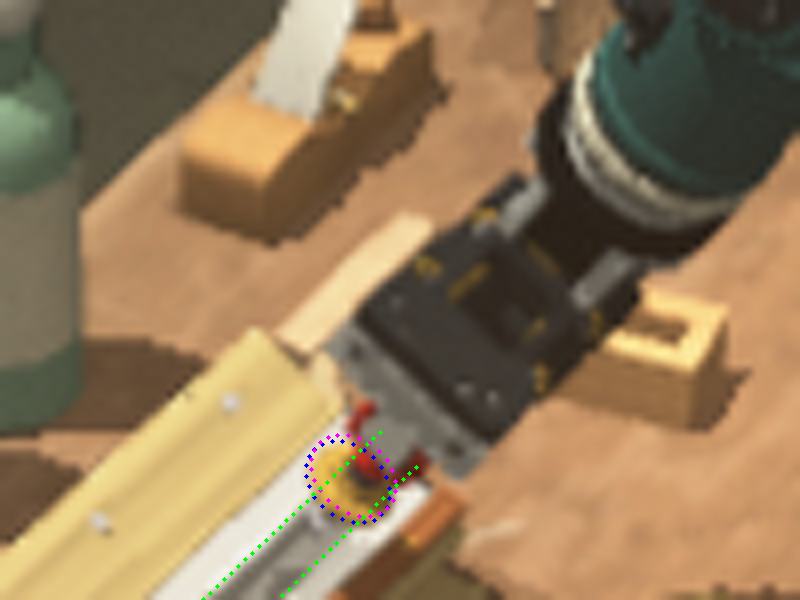

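View pics/top4o.png

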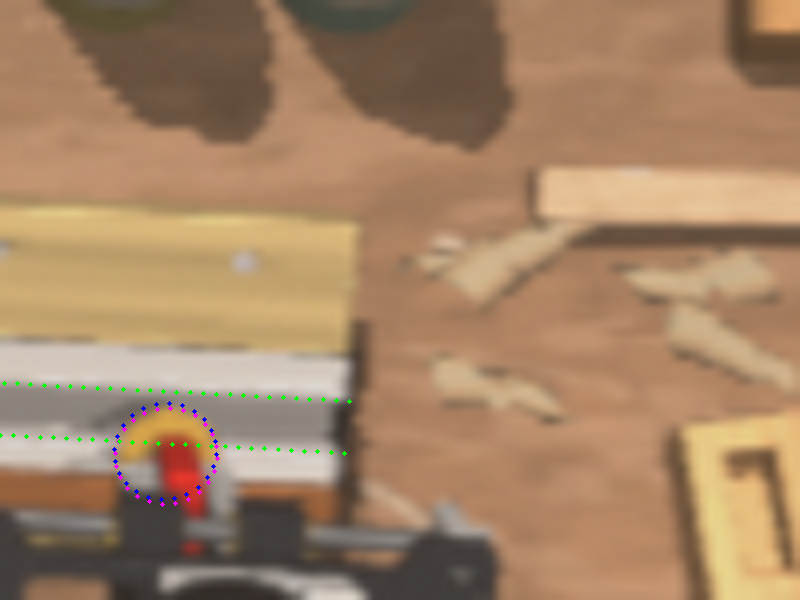

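Emit:
step_arm([
  {"xyz": [0.004, -0.0002, -0.008], "twist": [0, 0, 0]},
  {"xyz": [0.009, -0.0005, -0.017], "twist": [0, 0, 0]},
  {"xyz": [0.0138, -0.0007, -0.0255], "twist": [0, 0, 0]},
  {"xyz": [0.0138, -0.0007, -0.0255], "twist": [0, 0, 0]},
  {"xyz": [0.0138, -0.0007, -0.0255], "twist": [0, 0, 0]},
  {"xyz": [0.0138, -0.0007, -0.0255], "twist": [0, 0, 0]},
])

```text
time: 6.67
tool_pos: [0.5616, -0.0582, 0.1025]
ee_rot: [-2.093, -0.0, 1.526]
wrist_force: [0.2, -0.1, -0.0]
width: 0.0138
```

```bash
cat > st.py <<'E'
from pose import *
o=robot.get_obs();R=Ro.from_euler('xyz',o['ee_rot']).as_matrix();n=o['tool_pos']+.055*R[:,1]
print(o['time'],'nut in track mm',(trk.to_t(n)*1000).round(1),'width',o['width'].round(4),'F track',(trk.RT.T@o['wrist_force']).round(1),'M',o['wrist_torque'].round(2))
rel=trk.RT.T@R; print('tool x angle',np.degrees(np.arctan2(rel[1,0],rel[0,0])).round(2),'tilt',np.degrees(np.arccos(-rel[2,1])).round(2), o['joint_positions'].round(2))
E
python3 st.py; python3 snap.py 5 380,170,100,75,8 290,130,100,75,8; python3 st.py
```

```text
6.7667 [ 0.56178759 -0.05824863  0.10324676] [-2.09458455e+00  1.37814882e-04  1.52549129e+00] 0.013756623647179122 [-0.273 -0.183  1.946  0.148  0.872 -1.864] [-0.66  0.56 -0.53]Traceback (most recent call last):
  File "st.py", line 3, in <module>
    print(o['time'],'nut in track mm',(trk.to_t(n)*1000).round(1),'width',o['width'].round(4),'F track',(trk.RT.T@o['wrist_force']).round(1),'M',o['wrist_torque'].round(2))
                                                                          ^^^^^^^^^^^^^^^^
AttributeError: 'float' object has no attribute 'round'
Traceback (most recent call last):
  File "st.py", line 3, in <module>
    print(o['time'],'nut in track mm',(trk.to_t(n)*1000).round(1),'width',o['width'].round(4),'F track',(trk.RT.T@o['wrist_force']).round(1),'M',o['wrist_torque'].round(2))
                                                                          ^^^^^^^^^^^^^^^^
AttributeError: 'float' object has no attribute 'round'
```

View pics/scene5.png

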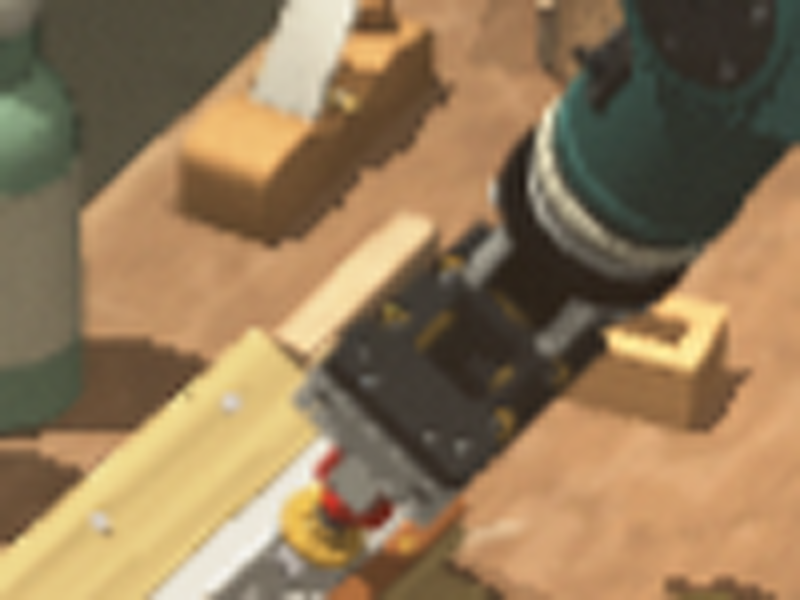

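View pics/top5.png

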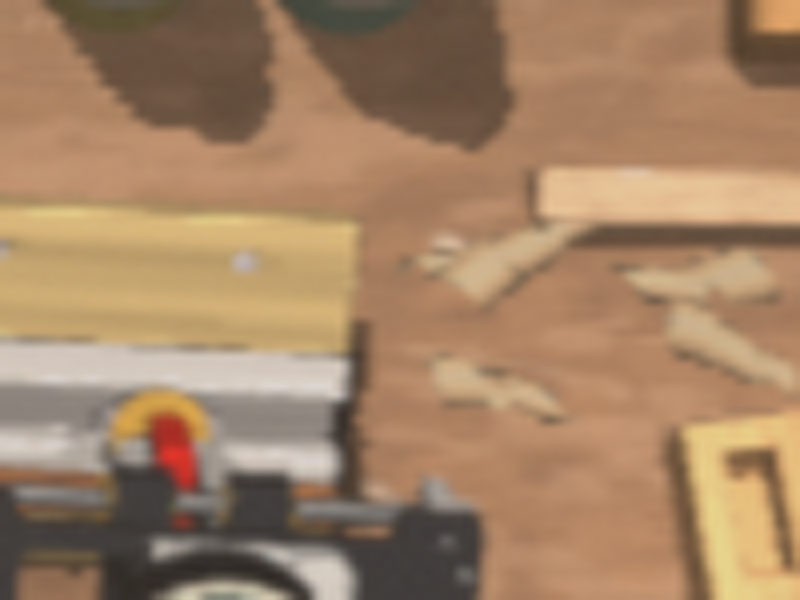

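```bash
sed -i "s/o\['width'\].round(4)/round(o['width'],4)/" st.py; python3 st.py
```

```text
6.7667 nut in track mm [[  -0.6 -110.2    1.1]] width 0.0138 F track [-0.9  0.5 -0.1] M [ 0.08  0.23 -0.  ]
tool x angle 90.01 tilt 0.01 [-0.27 -0.18  1.95  0.15  0.87 -1.86]
```

Emit:
step_arm([
  {"xyz": [0.002, -0.0001, -0.0035], "twist": [0, 0, 0]},
  {"xyz": [0.004, -0.0002, -0.007], "twist": [0, 0, 0]},
  {"xyz": [0.005, -0.0002, -0.0087], "twist": [0, 0, 0]},
  {"xyz": [0.005, -0.0002, -0.0087], "twist": [0, 0, 0]},
  {"xyz": [0.005, -0.0002, -0.0087], "twist": [0, 0, 0]},
])

```text
time: 7.18
tool_pos: [0.5665, -0.0584, 0.0939]
ee_rot: [-2.094, -0.0, 1.525]
wrist_force: [0.3, -0.1, -0.3]
width: 0.0136
```

```bash
python3 st.py
```

```text
7.1833 nut in track mm [[  -1.2 -110.1   -9.4]] width 0.0136 F track [ 0.1 -0.1 -0.4] M [0.07 0.25 0.01]
tool x angle 90.0 tilt 0.04 [-0.27 -0.16  1.95  0.15  0.85 -1.86]
```

Emit:
step_arm([
  {"xyz": [0.0025, -0.0001, -0.0015], "twist": [0, 0, 0]},
  {"xyz": [0.0038, -0.0002, -0.0037], "twist": [0, 0, 0]},
  {"xyz": [0.0045, -0.0002, -0.005], "twist": [0, 0, 0]},
  {"xyz": [0.0045, -0.0002, -0.005], "twist": [0, 0, 0]},
  {"xyz": [0.0045, -0.0002, -0.005], "twist": [0, 0, 0]},
])

```text
time: 7.6
tool_pos: [0.5716, -0.0588, 0.0902]
ee_rot: [-2.096, 0.0, 1.525]
wrist_force: [-3.3, 0.5, 3.8]
width: 0.0138
```

```bash
python3 st.py
```

```text
7.6 nut in track mm [[   1.4 -110.2  -15.2]] width 0.0138 F track [-1.   0.3  5. ] M [ 0.1   0.37 -0.01]
tool x angle 90.02 tilt 0.07 [-0.27 -0.15  1.94  0.15  0.84 -1.86]
```

Emit:
step_arm([
  {"xyz": [0.001, 0, -0.0017], "twist": [0, 0, 0]},
  {"xyz": [0.002, -0.0001, -0.0035], "twist": [0, 0, 0]},
  {"xyz": [0.0027, -0.0001, -0.0047], "twist": [0, 0, 0]},
  {"xyz": [0.0027, -0.0001, -0.0047], "twist": [0, 0, 0]},
  {"xyz": [0.0027, -0.0001, -0.0047], "twist": [0, 0, 0]},
  {"xyz": [0.0027, -0.0001, -0.0047], "twist": [0, 0, 0]},
])

```text
time: 8.1
tool_pos: [0.5744, -0.0589, 0.0856]
ee_rot: [-2.096, 0.0, 1.525]
wrist_force: [-6.0, 0.9, 6.3]
width: 0.0141
```

```bash
python3 st.py;python3 snap.py 6 380,170,100,75,8 290,130,100,75,8
```

```text
8.1 nut in track mm [[   1.6 -110.3  -20.5]] width 0.0141 F track [-2.1  0.6  8.4] M [ 0.06  0.4  -0.02]
tool x angle 90.01 tilt 0.09 [-0.27 -0.13  1.94  0.15  0.82 -1.86]
8.2 [ 0.57433558 -0.0588695   0.08561148] [-2.09587659e+00  4.47106561e-04  1.52547490e+00] 0.013789465937545415 [-0.266 -0.134  1.943  0.149  0.824 -1.864] [-6.34 -0.23  7.35]
```

View pics/scene6.png

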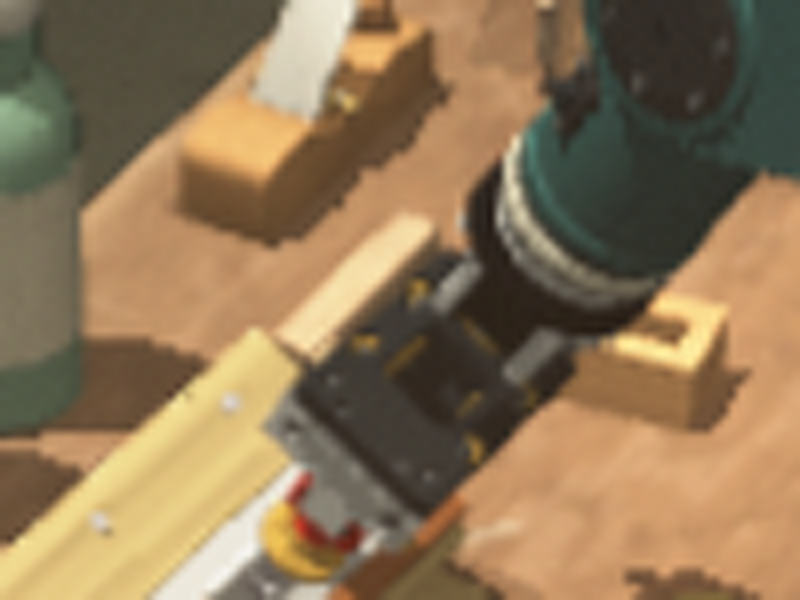

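Emit:
step_arm([
  {"xyz": [-0.0003, 0, -0.0003], "twist": [2.5, -0.11, -4.33]},
  {"xyz": [-0.0003, 0, -0.0003], "twist": [5.0, -0.23, -8.66]},
  {"xyz": [-0.0003, 0, -0.0003], "twist": [7.5, -0.34, -12.99]},
  {"xyz": [-0.0003, 0, -0.0003], "twist": [10.0, -0.45, -17.32]},
  {"xyz": [-0.0003, 0, -0.0003], "twist": [12.5, -0.57, -21.65]},
  {"xyz": [-0.0003, 0, -0.0003], "twist": [15.0, -0.68, -25.98]},
  {"xyz": [-0.0003, 0, -0.0003], "twist": [17.5, -0.79, -30.31]},
  {"xyz": [-0.0003, 0, -0.0003], "twist": [20.0, -0.91, -34.64]},
  {"xyz": [-0.0003, 0, -0.0003], "twist": [22.48, -1.02, -38.97]},
  {"xyz": [-0.0003, 0, -0.0003], "twist": [22.48, -1.02, -38.97]},
])

```text
time: 9.03
tool_pos: [0.5745, -0.059, 0.0859]
ee_rot: [-1.96, -0.364, 0.81]
wrist_force: [-4.0, 0.3, 7.0]
width: 0.014
```

```bash
python3 st.py
```

```text
9.0333 nut in track mm [[   1.9 -110.4  -20.4]] width 0.014 F track [-0.   0.2  8. ] M [-0.03  0.29 -0.04]
tool x angle 44.85 tilt 0.16 [-0.27 -0.13  1.94  0.15  0.82 -1.08]
```

Emit:
step_arm([
  {"xyz": [-0.0004, 0, -0.0002], "twist": [2.5, -0.11, -4.33]},
  {"xyz": [-0.0004, 0, -0.0002], "twist": [5.0, -0.23, -8.66]},
  {"xyz": [-0.0004, 0, -0.0002], "twist": [7.5, -0.34, -12.99]},
  {"xyz": [-0.0004, 0, -0.0002], "twist": [10.0, -0.45, -17.32]},
  {"xyz": [-0.0004, 0, -0.0002], "twist": [12.5, -0.57, -21.65]},
  {"xyz": [-0.0004, 0, -0.0002], "twist": [15.0, -0.68, -25.98]},
  {"xyz": [-0.0004, 0, -0.0002], "twist": [17.5, -0.79, -30.31]},
  {"xyz": [-0.0004, 0, -0.0002], "twist": [20.0, -0.91, -34.64]},
  {"xyz": [-0.0004, 0, -0.0002], "twist": [22.48, -1.02, -38.97]},
  {"xyz": [-0.0004, 0, -0.0002], "twist": [22.48, -1.02, -38.97]},
  {"xyz": [-0.0004, 0, -0.0002], "twist": [22.48, -1.02, -38.97]},
])

```text
time: 9.95
tool_pos: [0.5741, -0.059, 0.0856]
ee_rot: [-1.571, -0.526, -0.045]
wrist_force: [-5.0, -0.2, 6.4]
width: 0.0141
```

```bash
python3 st.py;python3 snap.py 7 370,170,100,75,8 290,130,100,75,8
```

```text
9.95 nut in track mm [[   1.4 -110.4  -20.4]] width 0.0141 F track [-1.1 -0.4  8.1] M [ 0.05  0.38 -0.01]
tool x angle 0.0 tilt 0.16 [-0.27 -0.14  1.94  0.15  0.82 -0.29]
10.05 [ 0.57409188 -0.05898744  0.08561347] [-1.57124865 -0.52639857 -0.04521504] 0.01371239232784681 [-0.266 -0.135  1.944  0.15   0.823 -0.295] [-4.24  0.34  6.64]
```

View pics/scene7.png

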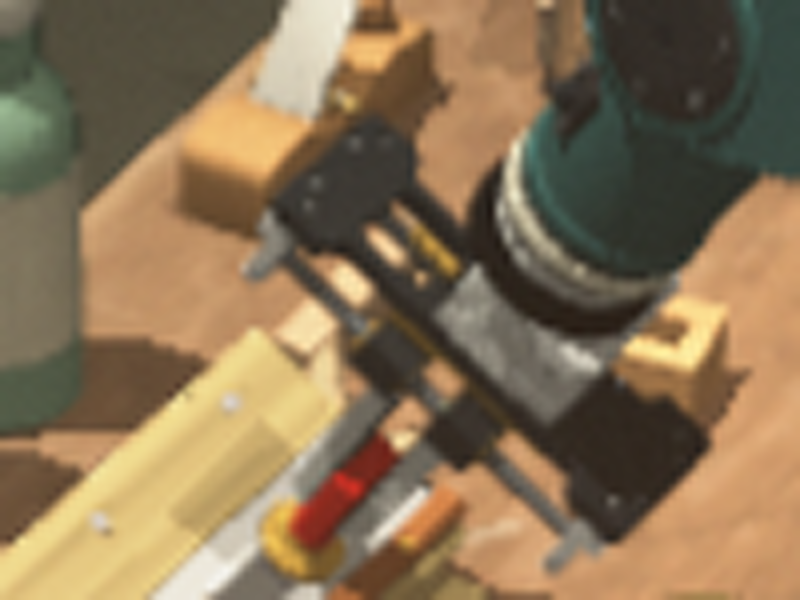

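View pics/top7.png

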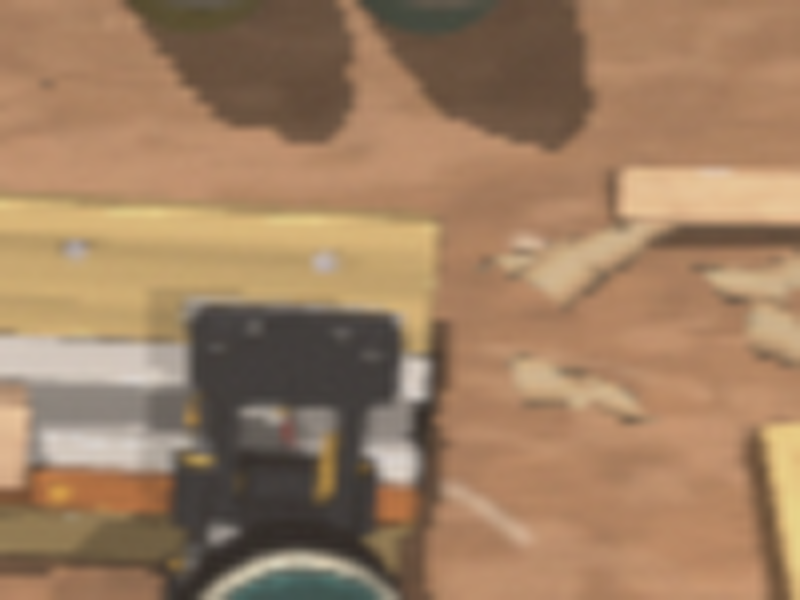

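The wing now lies along the slot (scene crop, 340,490), so the head is across it. Next I let it spring up.

Emit:
step_arm([
  {"xyz": [-0.001, 0, 0.0016], "twist": [0, 0, 0]},
  {"xyz": [-0.0018, 0.0001, 0.0032], "twist": [0, 0, 0]},
  {"xyz": [-0.0026, 0.0001, 0.0045], "twist": [0, 0, 0]},
  {"xyz": [-0.0026, 0.0001, 0.0045], "twist": [0, 0, 0]},
  {"xyz": [-0.0026, 0.0001, 0.0045], "twist": [0, 0, 0]},
  {"xyz": [-0.0026, 0.0001, 0.0045], "twist": [0, 0, 0]},
])

```text
time: 10.55
tool_pos: [0.5716, -0.0589, 0.0898]
ee_rot: [-1.571, -0.527, -0.045]
wrist_force: [-1.8, 0.4, 4.4]
width: 0.014
```

```bash
python3 st.py
```

```text
10.55 nut in track mm [[   1.4 -110.4  -15.5]] width 0.014 F track [0.6 0.3 4.7] M [0.02 0.02 0.01]
tool x angle 0.0 tilt 0.17 [-0.27 -0.15  1.94  0.15  0.83 -0.29]
```

Emit:
step_arm([
  {"xyz": [-0.0003, 0, 0.0005], "twist": [0, 0, 0]},
  {"xyz": [-0.0006, 0, 0.0011], "twist": [0, 0, 0]},
  {"xyz": [-0.0006, 0, 0.0011], "twist": [0, 0, 0]},
  {"xyz": [-0.0006, 0, 0.0011], "twist": [0, 0, 0]},
])

```text
time: 10.88
tool_pos: [0.5704, -0.0588, 0.0899]
ee_rot: [-1.571, -0.525, -0.045]
wrist_force: [0.2, 0.1, 1.9]
width: 0.0136
```

```bash
python3 st.py
```

```text
10.8833 nut in track mm [[   0.2 -110.3  -14.8]] width 0.0136 F track [1.2 0.1 1.6] M [-0.04 -0.26 -0.04]
tool x angle -0.0 tilt 0.05 [-0.27 -0.15  1.95  0.15  0.84 -0.29]
```

Emit:
step_arm([
  {"xyz": [0.0002, 0.004, 0], "twist": [0, 0, 0]},
  {"xyz": [0.0004, 0.009, 0], "twist": [0, 0, 0]},
  {"xyz": [0.0007, 0.015, 0], "twist": [0, 0, 0]},
  {"xyz": [0.001, 0.021, 0], "twist": [0, 0, 0]},
  {"xyz": [0.0012, 0.027, 0], "twist": [0, 0, 0]},
  {"xyz": [0.0015, 0.033, 0], "twist": [0, 0, 0]},
  {"xyz": [0.0018, 0.039, 0], "twist": [0, 0, 0]},
  {"xyz": [0.002, 0.044, 0], "twist": [0, 0, 0]},
  {"xyz": [0.0022, 0.048, 0], "twist": [0, 0, 0]},
  {"xyz": [0.0023, 0.051, 0], "twist": [0, 0, 0]},
  {"xyz": [0.0023, 0.051, 0], "twist": [0, 0, 0]},
])

```text
time: 11.8
tool_pos: [0.5722, -0.0067, 0.0896]
ee_rot: [-1.57, -0.523, -0.045]
wrist_force: [-2.4, 0.7, 2.8]
width: 0.0141
```

```bash
python3 st.py;python3 snap.py 8 290,170,150,90,5 250,140,120,130,5
```

```text
11.8 nut in track mm [[ -0.4 -58.1 -14.8]] width 0.0141 F track [-0.7  0.6  3.6] M [0.07 0.26 0.1 ]
tool x angle 0.02 tilt 0.07 [-0.14 -0.15  1.95  0.07  0.82 -0.13]
11.9 [ 0.57220523 -0.00676276  0.08956376] [-1.56875561 -0.52326567 -0.04587422] 0.013766806075640459 [-0.141 -0.151  1.948  0.067  0.825 -0.128] [-2.77  2.44  2.39]
```

View pics/scene8.png

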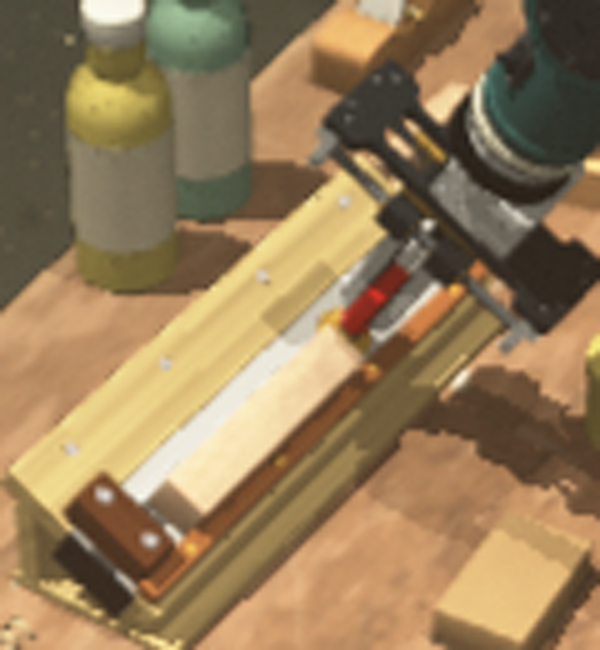

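View pics/top8.png

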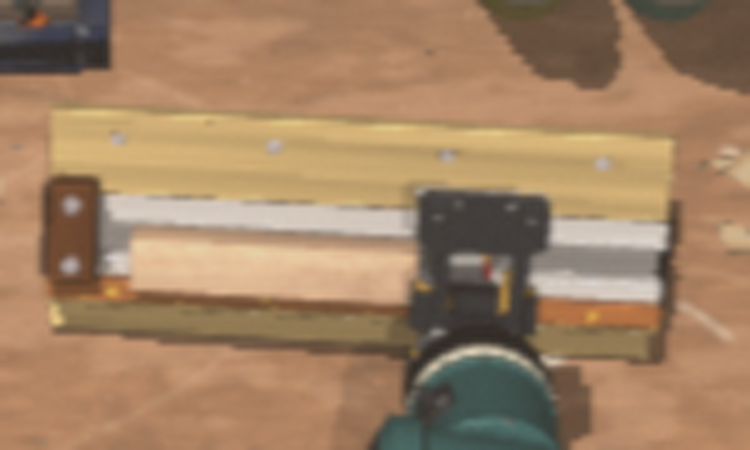

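The nut's washer is about to meet the bar's right end; a clear gap of about 19 mm remains at the stop.

Emit:
step_arm([
  {"xyz": [0.0001, 0.002, 0], "twist": [0, 0, 0]},
  {"xyz": [0.0002, 0.004, 0], "twist": [0, 0, 0]},
  {"xyz": [0.0003, 0.006, 0], "twist": [0, 0, 0]},
  {"xyz": [0.0004, 0.008, 0], "twist": [0, 0, 0]},
  {"xyz": [0.0005, 0.01, 0], "twist": [0, 0, 0]},
  {"xyz": [0.0005, 0.012, 0], "twist": [0, 0, 0]},
  {"xyz": [0.0006, 0.014, 0], "twist": [0, 0, 0]},
  {"xyz": [0.0007, 0.016, 0], "twist": [0, 0, 0]},
  {"xyz": [0.0008, 0.018, 0], "twist": [0, 0, 0]},
  {"xyz": [0.0009, 0.02, 0], "twist": [0, 0, 0]},
  {"xyz": [0.0009, 0.02, 0], "twist": [0, 0, 0]},
])

```text
time: 12.82
tool_pos: [0.5732, 0.0128, 0.0897]
ee_rot: [-1.57, -0.524, -0.045]
wrist_force: [-1.2, -1.6, 2.4]
width: 0.0136
```

```bash
python3 st.py
```

```text
12.8167 nut in track mm [[ -0.3 -38.6 -14.8]] width 0.0136 F track [ 0.2 -1.7  2.6] M [-0.49  0.23 -0.3 ]
tool x angle 0.02 tilt 0.03 [-0.09 -0.15  1.94  0.03  0.82 -0.06]
```

Emit:
step_arm([
  {"xyz": [0.0001, 0.0015, 0], "twist": [0, 0, 0]},
  {"xyz": [0.0001, 0.003, 0], "twist": [0, 0, 0]},
  {"xyz": [0.0002, 0.0045, 0], "twist": [0, 0, 0]},
  {"xyz": [0.0002, 0.0045, 0], "twist": [0, 0, 0]},
])

```text
time: 13.15
tool_pos: [0.5734, 0.0171, 0.0897]
ee_rot: [-1.57, -0.524, -0.045]
wrist_force: [-1.6, -2.8, 2.3]
width: 0.014
```

```bash
python3 st.py;python3 snap.py 9 290,170,150,90,5 250,140,120,130,5
```

```text
13.15 nut in track mm [[ -0.3 -34.3 -14.8]] width 0.014 F track [-0.2 -2.9  2.7] M [-0.6   0.22 -0.33]
tool x angle 0.01 tilt 0.02 [-0.08 -0.15  1.94  0.02  0.82 -0.05]
13.25 [0.57334744 0.01711384 0.08964664] [-1.57018942 -0.52351729 -0.04541758] 0.01393326602131333 [-0.08  -0.146  1.944  0.024  0.821 -0.046] [-2.49 -2.11  1.89]
```

View pics/scene9.png

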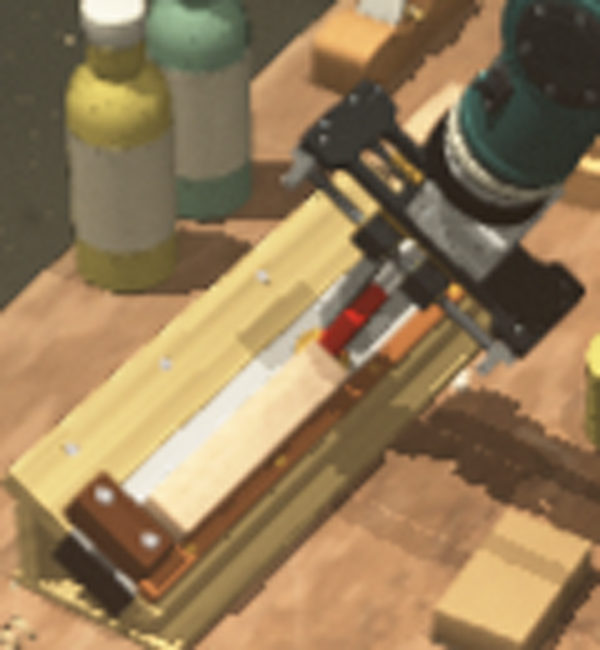

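View pics/top9.png

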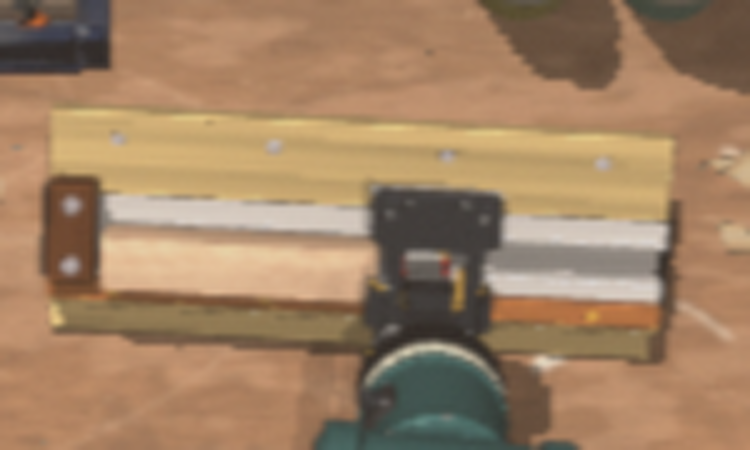

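Emit:
step_arm([
  {"xyz": [0, 0.001, 0], "twist": [0, 0, 0]},
  {"xyz": [0.0001, 0.002, 0], "twist": [0, 0, 0]},
  {"xyz": [0.0001, 0.002, 0], "twist": [0, 0, 0]},
])

```text
time: 13.5
tool_pos: [0.5734, 0.019, 0.0896]
ee_rot: [-1.571, -0.523, -0.045]
wrist_force: [-1.3, -2.5, 2.2]
width: 0.0142
```

```bash
python3 st.py
```

```text
13.5 nut in track mm [[ -0.4 -32.5 -14.8]] width 0.0142 F track [ 0.  -2.5  2.5] M [-0.63  0.2  -0.32]
tool x angle 0.01 tilt 0.02 [-0.07 -0.15  1.94  0.02  0.82 -0.04]
```

Emit:
step_arm([
  {"xyz": [0, 0.001, 0], "twist": [0, 0, 0]},
  {"xyz": [0.0001, 0.0015, 0], "twist": [0, 0, 0]},
  {"xyz": [0.0001, 0.0015, 0], "twist": [0, 0, 0]},
])

```text
time: 13.75
tool_pos: [0.5735, 0.0205, 0.0897]
ee_rot: [-1.571, -0.523, -0.045]
wrist_force: [-1.7, -3.2, 1.7]
width: 0.0137
```

```bash
python3 st.py
```

```text
13.75 nut in track mm [[ -0.4 -30.9 -14.8]] width 0.0137 F track [-0.6 -3.2  2.2] M [-0.67  0.26 -0.36]
tool x angle 0.0 tilt 0.02 [-0.07 -0.15  1.94  0.02  0.82 -0.03]
```

Emit:
step_arm([
  {"xyz": [0, 0.001, 0], "twist": [0, 0, 0]},
  {"xyz": [0.0001, 0.0015, 0], "twist": [0, 0, 0]},
  {"xyz": [0.0001, 0.0015, 0], "twist": [0, 0, 0]},
])

```text
time: 14.0
tool_pos: [0.5736, 0.0215, 0.0897]
ee_rot: [-1.572, -0.523, -0.045]
wrist_force: [-2.4, -5.1, 1.8]
width: 0.0137
```

```bash
python3 st.py;python3 snap.py a 290,180,60,60,10 260,220,60,55,10
```

```text
14.0 nut in track mm [[ -0.4 -30.  -14.8]] width 0.0137 F track [-1.  -5.2  2.6] M [-0.97  0.31 -0.54]
tool x angle 0.03 tilt 0.05 [-0.07 -0.14  1.94  0.01  0.82 -0.03]
14.1 [0.57355297 0.02145789 0.08963249] [-1.57170886 -0.52325375 -0.04496793] 0.014013300412702797 [-0.068 -0.145  1.942  0.014  0.821 -0.029] [-1.64 -5.9   1.48]
```

View pics/scenea.png

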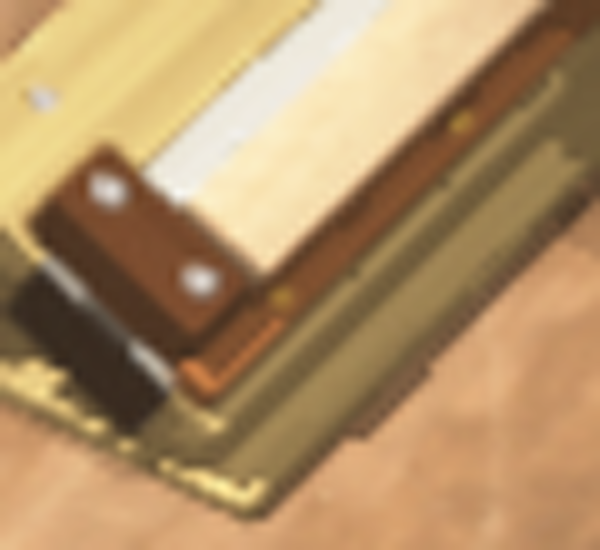

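View pics/topa.png

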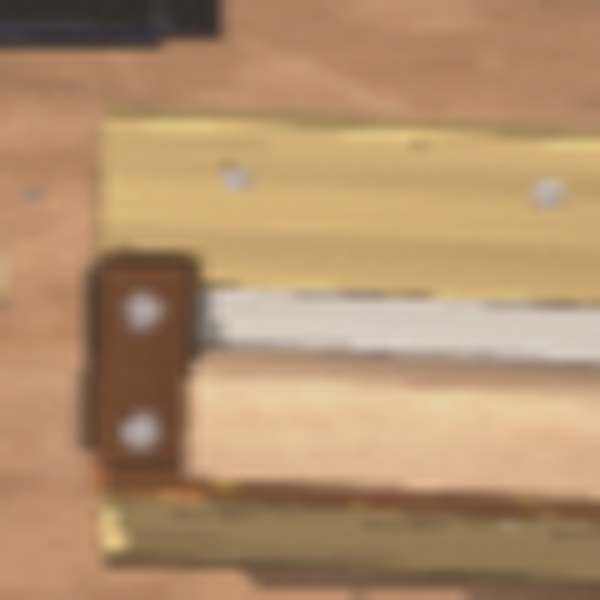

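The bar now sits against the stop in both views and the push force has begun to rise. A little more to confirm.

Emit:
step_arm([
  {"xyz": [0, 0.001, 0], "twist": [0, 0, 0]},
  {"xyz": [0.0001, 0.0015, 0], "twist": [0, 0, 0]},
  {"xyz": [0.0001, 0.0015, 0], "twist": [0, 0, 0]},
])

```text
time: 14.35
tool_pos: [0.5736, 0.0218, 0.0897]
ee_rot: [-1.575, -0.523, -0.044]
wrist_force: [-1.3, -8.1, 3.1]
width: 0.0138
```

```bash
python3 st.py
```

```text
14.35 nut in track mm [[ -0.3 -29.9 -14.8]] width 0.0138 F track [ 0.7 -8.1  3.2] M [-1.62  0.38 -0.95]
tool x angle 0.08 tilt 0.18 [-0.06 -0.14  1.94  0.01  0.82 -0.02]
```

Emit:
step_arm([
  {"xyz": [-0.0001, -0.001, 0], "twist": [0, 0, 0]},
  {"xyz": [-0.0001, -0.0018, 0], "twist": [0, 0, 0]},
  {"xyz": [-0.0001, -0.0018, 0], "twist": [0, 0, 0]},
])

```text
time: 14.6
tool_pos: [0.5736, 0.0214, 0.0897]
ee_rot: [-1.571, -0.523, -0.045]
wrist_force: [-1.8, -4.4, 2.3]
width: 0.014
```

```bash
python3 st.py
```

```text
14.6 nut in track mm [[ -0.3 -30.  -14.8]] width 0.014 F track [-0.2 -4.4  2.8] M [-0.78  0.35 -0.45]
tool x angle -0.01 tilt 0.01 [-0.07 -0.14  1.94  0.02  0.82 -0.03]
```

Emit:
step_arm([
  {"xyz": [0, 0, 0], "twist": [0, 0, 0]},
  {"xyz": [0, 0, 0], "twist": [0, 0, 0]},
  {"xyz": [0, 0, 0], "twist": [0, 0, 0]},
  {"xyz": [0, 0, 0], "twist": [0, 0, 0]},
  {"xyz": [0, 0, 0], "twist": [0, 0, 0]},
  {"xyz": [0, 0, 0], "twist": [0, 0, 0]},
], fingers=120)

```text
time: 15.1
tool_pos: [0.5736, 0.0219, 0.0896]
ee_rot: [-1.57, -0.523, -0.045]
wrist_force: [1.4, 0.3, 0.5]
width: 0.0487
```

```bash
python3 st.py;python3 snap.py b 330,180,60,60,10 290,180,60,55,10
```

```text
15.1 nut in track mm [[ -0.3 -29.6 -14.9]] width 0.0487 F track [ 1.4  0.4 -0.3] M [0.02 0.15 0.02]
tool x angle 0.0 tilt 0.04 [-0.07 -0.14  1.94  0.02  0.82 -0.03]
15.2 [0.57368617 0.02172668 0.08967811] [-1.57041442 -0.52358137 -0.04532995] 0.04956125533331725 [-0.068 -0.145  1.942  0.016  0.821 -0.03 ] [-0.56 -0.41 -0.16]
```

View pics/sceneb.png

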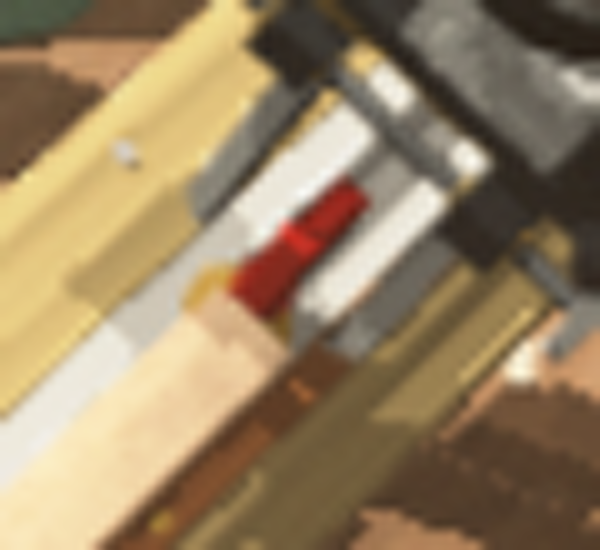

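Fingers are clear of the handle (scene crop 300,240). Retreat along the tool axis.

Emit:
step_arm([
  {"xyz": [-0.005, 0.0002, 0.0087], "twist": [0, 0, 0]},
  {"xyz": [-0.015, 0.0007, 0.026], "twist": [0, 0, 0]},
  {"xyz": [-0.028, 0.0013, 0.0485], "twist": [0, 0, 0]},
  {"xyz": [-0.04, 0.0018, 0.069], "twist": [0, 0, 0]},
  {"xyz": [-0.05, 0.0023, 0.0866], "twist": [0, 0, 0]},
  {"xyz": [-0.07, 0.0023, 0.1], "twist": [0, 0, 0]},
  {"xyz": [-0.1, -0.01, 0.11], "twist": [0, 0, 0]},
  {"xyz": [-0.13, -0.04, 0.12], "twist": [0, 0, 0]},
  {"xyz": [-0.15, -0.07, 0.13], "twist": [0, 0, 0]},
  {"xyz": [-0.16, -0.1, 0.13], "twist": [0, 0, 0]},
  {"xyz": [-0.16, -0.13, 0.13], "twist": [0, 0, 0]},
  {"xyz": [-0.16, -0.15, 0.13], "twist": [0, 0, 0]},
])

```text
time: 16.2
tool_pos: [0.4127, -0.1308, 0.2216]
ee_rot: [-1.574, -0.527, -0.046]
wrist_force: [-0.1, 0.8, 0.4]
width: 0.0501
```

Emit:
step_arm([
  {"xyz": [-0.02, -0.03, 0], "twist": [0, 0, 0]},
  {"xyz": [-0.04, -0.06, 0], "twist": [0, 0, 0]},
  {"xyz": [-0.05, -0.09, 0], "twist": [0, 0, 0]},
  {"xyz": [-0.05, -0.11, 0], "twist": [0, 0, 0]},
  {"xyz": [-0.05, -0.11, 0], "twist": [0, 0, 0]},
])

```text
time: 16.62
tool_pos: [0.3625, -0.2419, 0.2202]
ee_rot: [-1.572, -0.523, -0.051]
wrist_force: [-0.3, 1.0, 0.1]
width: 0.0498
```

```bash
python3 snap.py c 290,180,150,75,5 250,140,120,130,5
```

```text
16.7167 [ 0.36330419 -0.23850702  0.21996871] [-1.56997468 -0.5235259  -0.04701365] 0.04954769497121754 [-1.066 -0.497  1.929  0.445  1.431 -1.019] [ 0.15  1.13 -0.43]
```

View pics/scenec.png

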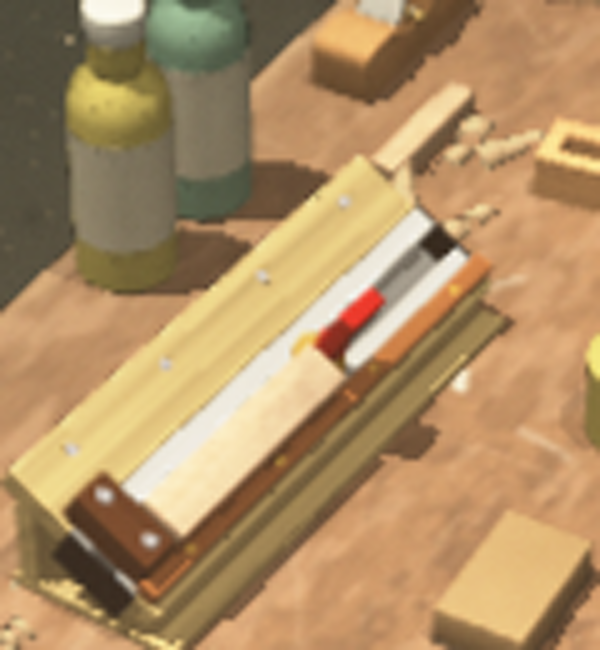

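View pics/topc.png

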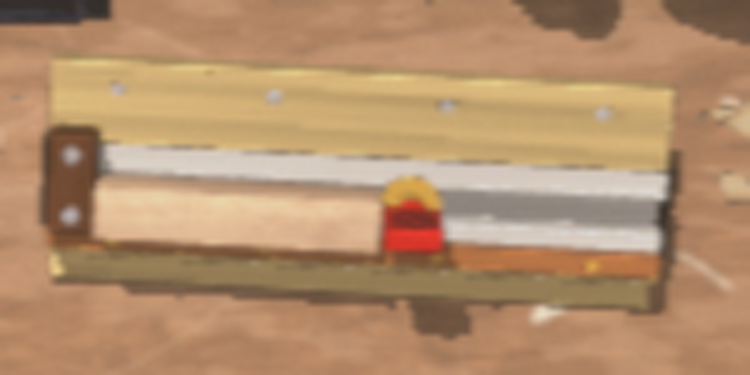

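Emit:
step_arm([
  {"xyz": [0, 0, 0], "twist": [0, 0, 0]},
  {"xyz": [0, 0, 0], "twist": [0, 0, 0]},
  {"xyz": [0, 0, 0], "twist": [0, 0, 0]},
])

```text
time: 16.97
tool_pos: [0.3641, -0.2371, 0.22]
ee_rot: [-1.571, -0.524, -0.043]
wrist_force: [-0.5, -0.2, -0.0]
width: 0.0496
```

```bash
python3 - <<'E'
from h import *
im,d=robot.snapshot('top')
a=np.load('top0.npz')['im'].astype(int)
for k,(x,y,w,hh) in dict(tin=(390,260,40,40),cork=(325,265,45,35),tape=(280,275,55,45),stick=(445,265,55,45)).items():
    print(k,abs(im[y:y+hh,x:x+w].astype(int)-a[y:y+hh,x:x+w]).mean().round(1))
cv2.imwrite('pics/fin.png',im[:,:,::-1])
print(robot.close_job())
E
```

```text
tin 4.2
cork 4.5
tape 3.6
stick 22.0
the job is handed in; nothing more can be done
None
```

View pics/fin.png

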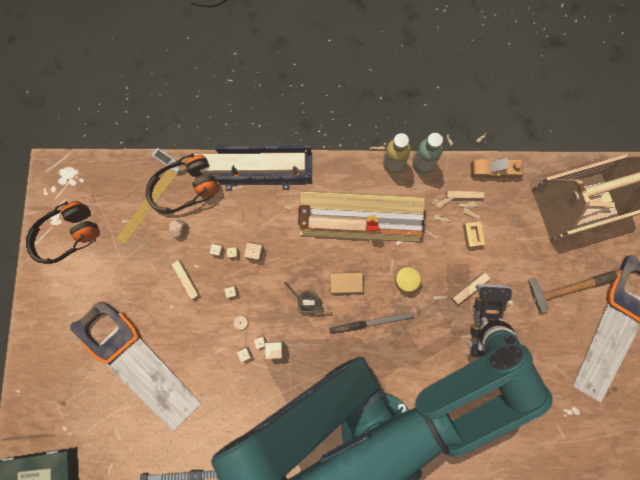

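I took the nut out of its holder, pushed its head lengthwise through the slot to about 20.5 mm below the face, and turned it a quarter turn. After it sprang up, I slid it 80 mm along the track until the bar was tight between the stop and the washer, then let go and backed off. The job was handed in at about 17 s; no verdict is reported.

**Checks that agreed:**
- **Caught:** the arm read 14.8 mm below the face after the turn, and the force dropped as the lips took the spring's load.
- **Snug:** the push force rose from about 3 to 8 N with no further movement. The last pictures show the bar against the stop, the washer against the bar and the nut upright. Each gap is judged to about one pixel (2.7 mm), against the 3 mm allowed.
- **Bystanders:** the tin, cork block and tape measure look unchanged from the first picture.

**Checks that disagreed:**
- **Track position:** the bar met the stop about 3 mm further along than my estimate. The two cameras also put the slot's centreline about 1.2 mm apart.
- **Stick:** its picture check differed clearly (22 against about 4 for the others). The gripper overlaps that area in the final picture, and the stick looks to be in its old place, so I put the difference down to that. I did not measure it further.

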